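# Open the desk filter unit: turn the screw out with the key, lean the cover on the rest

## Task

Open the grey filter unit: put the slot key into the cross-slotted screw beside its cover and, turning only with the key (no fingers on the unit), turn the screw anticlockwise (seen from above) until it comes up against its stop and its ear has swung away from the cover. Put the key back upright in its tube stand, then lift the cover off by its rib and leave it leaning squarely and lengthwise on the plywood rest, rib upward: lower end on the base board between the strip and the wall, upper end on top of the wall. Do not shift any of the other things on the desk.

Things in the scene. Friction and masses are not known exactly. Their poses are not given: they have to be found in the camera images.
- unit: Filter unit, a fixed grey metal box 200 (x) x 120 (y) x 60 (z) mm. Origin: centre of its underside. The cover lies on its top (z = 60) between 5 mm high lips on three sides with 3 mm of play; the screw axis is upright at x = +75, y = 0.
- slot (a point): Centre of the slot floor in the steel screw head, on its upright axis, 71.5 mm above the table; turns with the ear (joint screw). Head 27 mm across, top 8 mm above the floor; two open-ended slots 5.6 mm wide cross in it roughly along the point's x and y. Along -x an ear 14 mm wide, 3 mm thick, reaches 38 mm from the axis, 2.5 mm over the cover's end.
- screw (a joint): Angle of the screw's ear, rad, growing anticlockwise from above; at 0 it points over the cover (unit -x). Starts between -0.3 and 0.3, hard stop at 2.6. Stiff: 0.12 N m. The slotted head has free play on the ear: it can sit up to 0.35 rad off it either way, which this value does not show, so feel or look for the slot; take up the play before the ear follows.
- cover: Loose aluminium plate 140 (x) x 90 (y) x 5 mm, about 180 g, lying on the unit, long side along the unit's x. Origin: centre of its underside; z towards the rib. The rib in the middle of its top is 50 (x) x 12 (y) mm, from 5 to 35 mm above the underside: pinch it across y.
- rest: Fixed plywood rest, origin at the centre of its underside. Base 150 (x) x 120 (y) x 6 mm; on it, full width, a strip x = -70 to -60, top at z = 14, and an upright wall x = +30 to +46, top at z = 78. The cover with its lower end on the base at the strip and its upper part on the wall's front top edge slopes about 39 degrees, rising towards +x.
- stand: Fixed upright steel tube, 48 mm outer and 25 mm inner diameter, 50 mm high, open at the top; origin at the centre of its underside. Holds the key.
- key: Slot key (driver), 90 g; origin at the middle of its blade tip, z up its shaft. Blade 18 (x) x 3.2 (y) mm, 12 long; round shaft 11 mm thick to z = 42; collar 36 mm across, z = 42 to 46; square black handle 24 x 24 mm, faces square to x and y, z = 46 to 102. It stands in the stand, collar on the rim, tip 8 mm above the table, at any small yaw.
- key_tip (a point): Middle of the key's blade tip, same as the key's origin; axes as the key.
- dropper_a: White plastic dropper bottle, 25 mm across, 72 mm high; a bystander, to be left alone. Origin: centre of its underside.
- dropper_b: Blue plastic dropper bottle, 25 mm across, 72 mm high; a bystander, to be left alone. Origin: centre of its underside.
- figure: Grey primed miniature figure on a round foot 32 mm across, 73 mm high; a bystander, to be left alone. Origin: centre of its underside.
- can: Drink can with a green band, 58 mm across, 115 mm high; a bystander, to be left alone. Origin: centre of its underside.
- jar: Small glass jar with black cap, 44 mm across, 45 mm high; a bystander, to be left alone. Origin: centre of its underside.
- brush: Slim artist's brush lying on the table, 190 mm long along its x, 8 mm thick; a bystander, to be left alone. Origin: under its middle.

How it is judged:
By the outcome, as a careful person would: the job done as asked, in the order asked, and still so for the second after the job is handed in, with the robot touching nothing.
It also fails if it takes over 72 s, if anything falls off the work surface, if the arm or the gripper's body presses on something with over 40 N, if the wrist force passes 120 N, or if a joint passes its speed limit or range.

## Robot

A 7-joint arm with a two-finger parallel gripper is mounted at the origin on the work surface. World frame = base frame: x ahead of the robot, y to its left, z up, the work surface at z = 0. Lengths are in m, angles in rad, forces in N, time in s.
With the tool pointing down it reaches from about 0.4 to 0.875 m from the base axis. Payload 19.3 kg.
Tool frame: the origin (TCP) lies at the very end of the fingers, on their centre line; the grasp point (between the pads) lies 19 mm behind it; z points along the fingers, y is the direction in which the jaws open and shut (so a half turn about z gives the same grasp; the last joint's range is limited). The gripper opens to 85 mm and grips with 20 to 120 N. Pads are 22 mm wide; open, the fingers measure 114 mm over their backs; the gripper's body (76 mm by 85 mm) begins 54 mm behind the grasp point. The pads swing forward as they close: fully open they stand 13 mm farther back than shut.
Start: joints at [-1.341, 0.521, -0.036, 1.599, 0.021, 1.021, -0.113], TCP at [0.185, 0.597, 0.192] pointing down, gripper open.
Joint ranges: [-2.91, 2.91], [-0.3, 2.13], [-1.5, 1.42], [0.17, 2.43], [-1.26, 4.41], [0.16, 1.93], [-2.52, 2.52]. Speed limits (rad/s): [1.89, 1.89, 2.39, 2.39, 3.01, 3.01, 3.01].

## Interface

Orientations are given as [roll, pitch, yaw] about the fixed x, y, z axes, in that order (R = Rz(yaw) Ry(pitch) Rx(roll)).
In Python, from workcell import bot, grab_frame, calibration, workorder gives the robot as it stands.
- The arm moves only by the tool move_arm, never from a script. Its arguments are lists of equal length, an entry for each row: "jaw": the closure in counts, from 0 (fully open) to 255 (shut); "dp": the shift along the tool's x, y, z in units of 800 mm (1.0 is 800 mm), a list of three; "rotation": the turn, a rotation vector about the tool's x, y, z in units of pi rad (1.0 is pi rad), a list of three. In form: {"jaw": [jaw, ...], "dp": [[dx, dy, dz], ...], "rotation": [[rx, ry, rz], ...]}. A call has 1 to 10 rows; each row shifts and turns the commanded pose from where the row before left it, along the tool's axes as they then stand; what a row does not reach is not made up. A row lasts 1/8 s, in which the tool goes at most 62.5 mm and 10.7 degrees, less where a joint would pass 70% of its speed; a pose out of reach is approached as far as the arm can. A call with a number of a shift or a turn outside -1 to 1 is refused whole. A call with a gripper value outside its range is refused whole. The fingers move at their own pace and stop on an object; "squeeze" is the grip in N (left out, the last holds). Time passes only in rows, so rows that do not move let the fingers close. It gives the time, the measured TCP pose, the force and the opening at its end, in the units of the state.
- bot.observe(): the state, without advancing time (a new reading comes with each control period).
- grab_frame(name): name is "scene" or "side" or "wrist"; returns the picture (400x640x3 uint8, blue, green, red); there is no depth.
- calibration(name): a dict with "camera_matrix" (3x3 intrinsics, pixels), "dist" ([k1, k2, p1, p2, k3] as OpenCV has them; the pictures are not rectified), "T" (4x4, takes a point from camera to world coordinates). Camera axes: x right, y down, z forward; pixel columns grow to the right and rows downward; lengths in m; the calibration is good to about 2 mm. A picture is of the moment at which its call begins: read the wrist's pose just before it. calibration takes no time and is no camera call; for the wrist camera it gives the pose at the moment of the call.
- workorder.job_done(): hands the job in, once; it reports no verdict.
The state is a dict: "clock": time; "qpos": joint angles; "qd": joint speeds; "joint_efforts": joint torques, N m; "position": TCP position; "tool_rot": TCP orientation; "force": force on the tool from outside, world axes, zero at the start; "moment": the same for the moment, N m; "grip_width": finger opening in m.
Only numpy, scipy, OpenCV 4.12 (cv2) and the standard library are available. Lean on these libraries where they do the work, as an engineer would, in place of code of your own. Each camera call takes 0.05 s, during which the arm holds its last target. There are 200 camera calls.

## Working session

There is one attempt and no reset: what is moved stays moved. The work goes in short steps, Python scripts to look and compute and a tool call to move; the robot and the scene stay as the last step left them, time stands still between calls to the robot, and variables do not carry over. Pictures are saved under pics/ and viewed, about 8 in all and at most 12, crops included, and the job is handed in when it is done.

Besides the shell and the picture viewer there is one more tool, called after "Request:" in YAML: its name, and indented under it one key for each argument. move_arm: Moves the arm, as the interface text tells. Shifts and turns lie within -1 to 1; 1 stands for 800 mm of shift or pi rad of turn. Its arguments: {"type":"object","properties":{"jaw":{"type":"array","items":{"type":"number"}},"dp":{"type":"array","items":{"type":"array","items":{"type":"number","minimum":-1,"maximum":1}}},"rotation":{"type":"array","items":{"type":"array","items":{"type":"number","minimum":-1,"maximum":1}}},"squeeze":{"type":"number"}},"required":["jaw","dp","rotation"]}

```bash
ls; mkdir -p pics; cat > h.py <<'E'
import numpy as np, cv2
from workcell import bot, grab_frame, calibration, workorder
from scipy.spatial.transform import Rotation as R
def cal(n):
    c=calibration(n); return np.array(c["camera_matrix"],float),np.array(c["dist"],float),np.array(c["T"],float)
def ray(c,uv):
    K,d,T=c; p=cv2.undistortPoints(np.array(uv,float).reshape(-1,1,2),K,d).reshape(-1,2)
    v=np.c_[p,np.ones(len(p))]@T[:3,:3].T; return T[:3,3],v
def onz(c,uv,z):
    o,v=ray(c,uv); return o+v*((z-o[2])/v[:,2])[:,None]
def proj(c,P):
    K,d,T=c; Ti=np.linalg.inv(T); return cv2.projectPoints(np.array(P,float).reshape(-1,1,3),cv2.Rodrigues(Ti[:3,:3])[0],Ti[:3,3],K,d)[0].reshape(-1,2)
def snap(n,f=None):
    c=cal(n); im=np.array(grab_frame(n)); 
    if f: cv2.imwrite("pics/"+f,im)
    return c,im
def st():
    s=bot.observe(); print("t",round(s["clock"],2),"p",np.round(s["position"],4),"rpy",np.round(s["tool_rot"],4),"F",np.round(s["force"],1),"M",np.round(s["moment"],2),"w",round(s["grip_width"],4)); return s
E
python3 - <<'E'
from h import *
st()
for n in ("scene","side","wrist"):
    c,_=snap(n,n+"0.png"); print(n,np.round(c[0],1).tolist(),np.round(c[2],3).tolist())
E
```

```text
pics
t 0.0 p [0.1845 0.5968 0.1913] rpy [-3.1405e+00  1.0000e-04  2.8418e+00] F [ 0.2 -0.4  0.5] M [ 0.05 -0.07  0.05] w 0.0855
scene [[413.9, 0.0, 318.4], [0.0, 413.9, 199.6], [0.0, 0.0, 1.0]] [[-0.483, 0.685, -0.545, 0.993], [0.876, 0.376, -0.304, 0.239], [-0.003, -0.624, -0.782, 0.683], [0.0, 0.0, 0.0, 1.0]]
side [[457.7, 0.0, 317.2], [0.0, 457.7, 197.8], [0.0, 0.0, 1.0]] [[-0.852, -0.378, 0.362, 0.231], [-0.523, 0.635, -0.568, 0.531], [-0.016, -0.673, -0.739, 0.742], [0.0, 0.0, 0.0, 1.0]]
wrist [[289.2, 0.0, 323.5], [0.0, 289.2, 200.0], [0.0, 0.0, 1.0]] [[0.296, 0.921, 0.253, 0.12], [0.955, -0.285, -0.08, 0.615], [-0.001, 0.266, -0.964, 0.372], [0.0, 0.0, 0.0, 1.0]]
```

View pics/scene0.png

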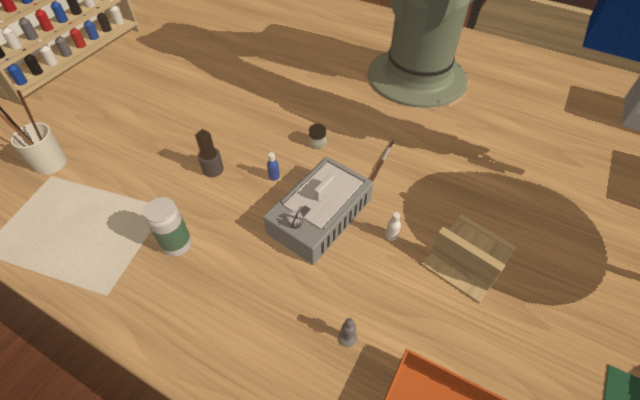

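View pics/side0.png

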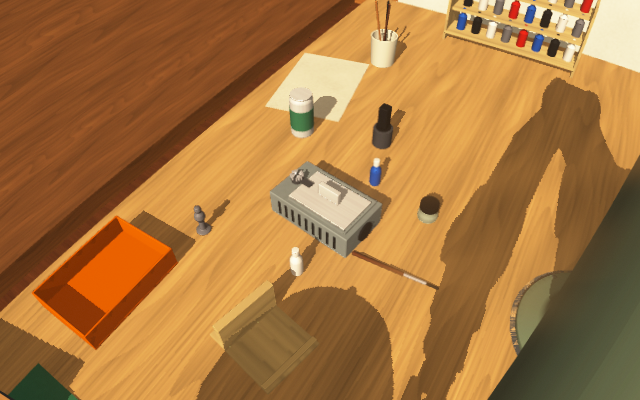

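Scene picture: stand and key at (210,160), unit (320,208), screw near (297,218), rest (470,257). The side picture shows the same things at (383,125), (325,205) and (263,337). Next I'll enlarge them for corner picking.

```bash
python3 - <<'E'
import cv2, numpy as np
s=cv2.imread("pics/scene0.png"); d=cv2.imread("pics/side0.png")
def crop(im,x,y,w,h,k): 
    return cv2.resize(im[y:y+h,x:x+w],None,fx=k,fy=k,interpolation=cv2.INTER_CUBIC)
a=np.vstack([np.hstack([crop(s,255,150,130,115,3),crop(d,262,155,130,115,3)]),
 np.hstack([crop(s,415,205,130,100,3)[:250],crop(d,205,280,130,115,3)[:250]])])
a=a[:600]
print(a.shape); cv2.imwrite("pics/crop1.png",a)
E
```

```text
(595, 780, 3)
```

View pics/crop1.png

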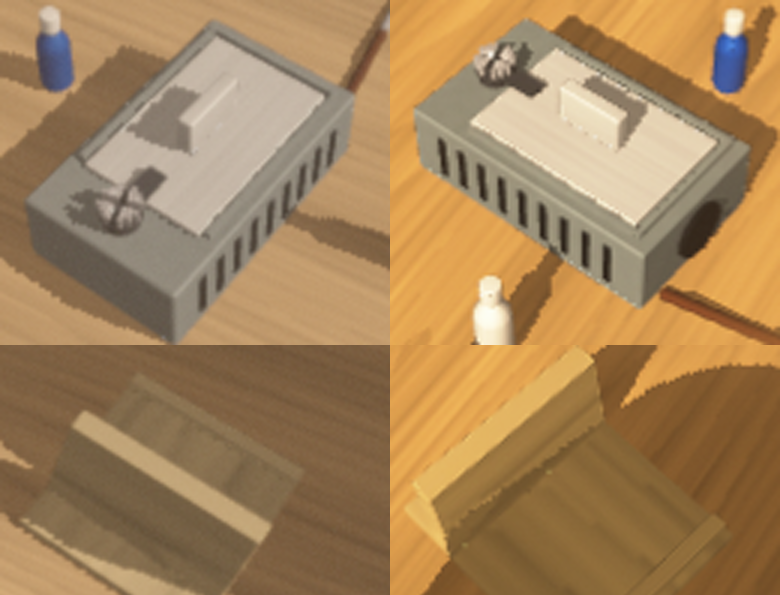

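```bash
python3 - <<'E'
from h import *
S=cal("scene");D=cal("side")
s=lambda x,y,ox=255,oy=150:(x/3+ox,y/3+oy)
print("scene unit top", onz(S,[s(215,20),s(352,93)],.065).round(4).tolist(), onz(S,[s(28,205),s(175,293)],.060).round(4).tolist())
d=lambda x,y:((x-390)/3+262,y/3+155)
print("side unit top: -xfar", onz(D,[d(750,145),d(645,243)],.065).round(4).tolist(), onz(D,[d(527,20),d(415,110)],.06).round(4).tolist())
print("cover scene z65", onz(S,[s(215,38),s(328,97),s(88,160),s(203,233)],.065).round(4).tolist())
print("cover side z65", onz(D,[d(555,48),d(718,140),d(638,225),d(470,122)],.065).round(4).tolist())
print("head top z79.5 scene/side",onz(S,[s(122,205)],.0795).round(4),onz(D,[d(495,62)],.0795).round(4))
r=lambda x,y:(x/3+415,(y-345)/3+205); q=lambda x,y:((x-390)/3+205,(y-345)/3+280)
print("wall top scene", onz(S,[r(85,410),r(272,522),r(75,423),r(262,543)],.078).round(4).tolist())
print("wall top side", onz(D,[q(415,485),q(583,350),q(600,360),q(425,498)],.078).round(4).tolist())
print("strip scene z14", onz(S,[r(137,375),r(303,470)],.014).round(4).tolist())
# key handle: dark top, collar
print("stand rim/hand scene side", onz(S,[(210,153),(203,132)],.05).round(4).tolist(),onz(D,[(383,126),(385,106)],.05).round(4).tolist())
print("handle top z.110", onz(S,[(203,132)],.11).round(4),onz(D,[(385,107)],.11).round(4))
E
```

```text
scene unit top [[0.4532, -0.042, 0.065], [0.469, 0.0692, 0.065]] [[0.6457, -0.0704, 0.06], [0.6575, 0.0409, 0.06]]
side unit top: -xfar [[0.4447, -0.0429, 0.065], [0.4648, 0.0637, 0.065]] [[0.6387, -0.0738, 0.06], [0.6567, 0.0408, 0.06]]
cover scene z65 [[0.4684, -0.0338, 0.065], [0.4798, 0.0568, 0.065], [0.6008, -0.0541, 0.065], [0.615, 0.0365, 0.065]]
cover side z65 [[0.6033, -0.0551, 0.065], [0.4649, -0.036, 0.065], [0.4755, 0.0535, 0.065], [0.6153, 0.0345, 0.065]]
head top z79.5 scene/side [[ 0.6294 -0.0112  0.0795]] [[ 0.6235 -0.01    0.0795]]
wall top scene [[0.5179, 0.2282, 0.078], [0.541, 0.3442, 0.078], [0.5297, 0.2259, 0.078], [0.5569, 0.3425, 0.078]]
wall top side [[0.5534, 0.341, 0.078], [0.5256, 0.2254, 0.078], [0.5136, 0.2258, 0.078], [0.544, 0.344, 0.078]]
strip scene z14 [[0.4233, 0.2487, 0.014], [0.4457, 0.3639, 0.014]]
stand rim/hand scene side [[0.551, -0.275, 0.05], [0.5054, -0.331, 0.05]] [[0.5564, -0.2804, 0.05], [0.587, -0.3555, 0.05]]
handle top z.110 [[ 0.5516 -0.2771  0.11  ]] [[ 0.5545 -0.2752  0.11  ]]
```

```bash
cat > plan.py <<'E'
# usage: plan.py jaw x,y,z,yaw_deg,n[,tilt_deg] ... : tool-frame rows (tool down) through waypoints; 'k' for keep
import sys,json
from h import *
def Rt(yaw): return R.from_euler('xyz',[np.pi,0,yaw])
s=bot.observe(); p=np.array(s["position"]); r=R.from_euler('xyz',s["tool_rot"])
dp=[];ro=[]
for w in sys.argv[2:]:
    v=w.split(','); n=int(v[4])
    q=np.array([p[i] if v[i]=='k' else float(v[i]) for i in range(3)])
    r2=r if v[3]=='k' else Rt(np.radians(float(v[3])))
    if len(v)>5: r2=R.from_euler('y',float(v[5]),degrees=True)*r2 if 0 else R.from_rotvec(np.radians(float(v[5]))*np.array([-np.sin(np.radians(float(v[6]))),np.cos(np.radians(float(v[6]))),0]))*r2
    rv=(r.inv()*r2).as_rotvec()/n; d=(q-p)/n
    print(f"# step {np.linalg.norm(d)*1e3:.1f}mm {np.degrees(np.linalg.norm(rv)):.1f}deg")
    for i in range(n):
        dp.append((r.inv().apply(d)/.8).round(4).tolist()); ro.append((rv/np.pi).round(4).tolist()); r=r*R.from_rotvec(rv)
    p=q
for i in range(0,len(dp),10):
    print(json.dumps({"jaw":[int(sys.argv[1])]*len(dp[i:i+10]),"dp":dp[i:i+10],"rotation":ro[i:i+10]}))
E
python3 plan.py 0 0.5,0.2,0.22,110,8 0.62,0.0,0.15,81.8,5; python3 -c "
from h import *;print(bot.observe()['qpos'])"
```

```text
# step 63.5mm 6.6deg
# step 48.7mm 5.6deg
{"jaw": [0, 0, 0, 0, 0, 0, 0, 0, 0, 0], "dp": [[-0.0654, -0.0447, -0.0044], [-0.0701, -0.0369, -0.0044], [-0.0739, -0.0286, -0.0044], [-0.0767, -0.0199, -0.0044], [-0.0785, -0.0109, -0.0044], [-0.0792, -0.0018, -0.0044], [-0.0789, 0.0073, -0.0045], [-0.0775, 0.0163, -0.0045], [-0.0572, 0.0111, 0.0175], [-0.0559, 0.0167, 0.0175]], "rotation": [[-0.0, 0.0, 0.0367], [-0.0, 0.0, 0.0367], [-0.0, 0.0, 0.0367], [-0.0, 0.0, 0.0367], [-0.0, 0.0, 0.0367], [-0.0, 0.0, 0.0367], [-0.0, 0.0, 0.0367], [-0.0, 0.0, 0.0367], [-0.0, -0.0, 0.0313], [-0.0, -0.0, 0.0313]]}
{"jaw": [0, 0, 0], "dp": [[-0.054, 0.0221, 0.0175], [-0.0515, 0.0273, 0.0175], [-0.0486, 0.0322, 0.0175]], "rotation": [[-0.0, -0.0, 0.0313], [-0.0, -0.0, 0.0313], [-0.0, -0.0, 0.0313]]}
[-1.34119869  0.52186227 -0.03632356  1.59985332  0.02121428  1.02109424
 -0.11281391]
```

Request:
move_arm:
  jaw: [0, 0, 0, 0, 0, 0, 0, 0, 0, 0]
  dp:
    - [-0.065, -0.044, -0.004]
    - [-0.07, -0.037, -0.004]
    - [-0.073, -0.028, -0.004]
    - [-0.076, -0.02, -0.004]
    - [-0.077, -0.011, -0.004]
    - [-0.077, -0.002, -0.004]
    - [-0.077, 0.007, -0.004]
    - [-0.077, 0.016, -0.004]
    - [-0.057, 0.011, 0.018]
    - [-0.056, 0.017, 0.018]
  rotation:
    - [0, 0, 0.037]
    - [0, 0, 0.037]
    - [0, 0, 0.037]
    - [0, 0, 0.037]
    - [0, 0, 0.037]
    - [0, 0, 0.037]
    - [0, 0, 0.037]
    - [0, 0, 0.037]
    - [0, 0, 0.031]
    - [0, 0, 0.031]

```text
clock: 1.4
position: [0.5408, 0.1243, 0.1882]
tool_rot: [3.141, -0.0, 1.714]
force: [0.4, 0.6, -1.0]
grip_width: 0.0854
```

```bash
python3 - <<'E'
from h import *
st(); snap("wrist","w1.png")
E
python3 plan.py 0 0.62,0.0,0.155,81.8,5; python3 -c "
from h import *;print(bot.observe()['qpos'])"
```

```text
t 1.4 p [0.5408 0.1243 0.1882] rpy [ 3.1413e+00 -1.0000e-04  1.7137e+00] F [ 0.4  0.6 -1. ] M [0.05 0.04 0.01] w 0.0854
# step 29.0mm 3.2deg
{"jaw": [0, 0, 0, 0, 0], "dp": [[-0.0318, 0.0153, 0.008], [-0.0309, 0.0171, 0.008], [-0.0299, 0.0187, 0.008], [-0.0289, 0.0203, 0.008], [-0.0277, 0.0219, 0.0079]], "rotation": [[-0.0, 0.0002, 0.0175], [-0.0, 0.0002, 0.0175], [-0.0, 0.0002, 0.0175], [-0.0, 0.0002, 0.0175], [-0.0, 0.0002, 0.0175]]}
[-0.59156896  0.4397738   0.36727659  1.80637684 -0.18778235  0.93096738
 -0.01101936]
```

Request:
move_arm:
  jaw: [0, 0, 0, 0]
  dp:
    - [-0.052, 0.026, 0.01]
    - [-0.05, 0.032, 0.01]
    - [-0.047, 0.036, 0.02]
    - [0, 0, 0]
  rotation:
    - [0, 0, 0.029]
    - [0, 0, 0.029]
    - [0, 0, 0.029]
    - [0, 0, 0]

```text
clock: 1.95
position: [0.6223, 0.0068, 0.1551]
tool_rot: [-3.14, 0.002, 1.438]
force: [0.2, 0.8, -0.4]
grip_width: 0.0852
```

```bash
python3 - <<'E'
from h import *
st(); c,im=snap("wrist","w2.png"); im1=cv2.imread("pics/w1.png")
print(bot.observe()['qpos'],proj(c,[[.627,-.0105,.0795],[.54,0,.06]]))
cv2.imwrite("pics/v4.png",np.hstack([cv2.resize(im,(800,500))]))
E
```

```text
t 1.95 p [0.6223 0.0068 0.1551] rpy [-3.1402e+00  2.4000e-03  1.4383e+00] F [ 0.2  0.8 -0.4] M [0.02 0.04 0.03] w 0.0852
[-0.38791827  0.59351001  0.41997756  1.66005868 -0.28310224  0.95029339
  0.00542394] [[331.18124706 211.50715179]
 [242.9995205  206.50167692]]
```

View pics/v4.png

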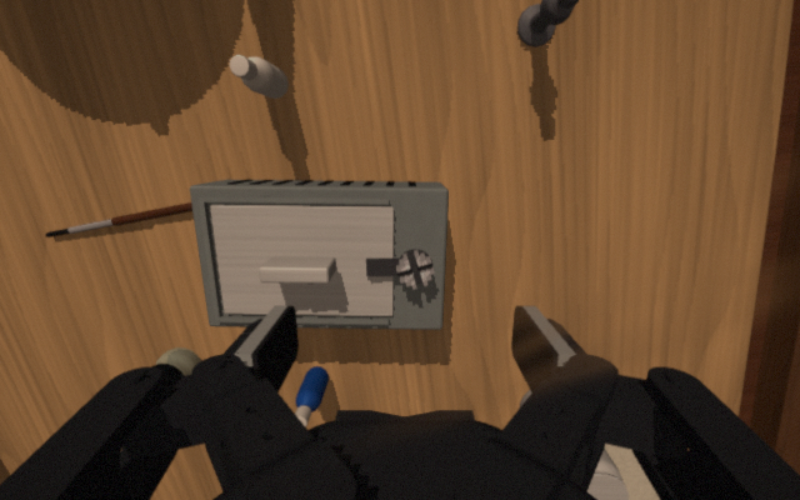

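Wrist picture: cover and rib seen from above, with the screw head at about (332,215) in full-size pixels and the ear pointing left over the cover. Next I'll zoom in for the slot angle.

```bash
python3 - <<'E'
import cv2,numpy as np
im=cv2.imread("pics/w2.png")
a=cv2.resize(im[140:268,148:366],None,fx=3.6,fy=3.6,interpolation=cv2.INTER_CUBIC)[:460]
b=cv2.resize(im[190:250,285:355],None,fx=8,fy=8,interpolation=cv2.INTER_CUBIC)
out=np.zeros((600,800,3),np.uint8); 
a2=cv2.resize(im[140:268,148:366],(330,194)); out[:480,:560]=b
cv2.imwrite("pics/v5.png",out[:480,:560])
E
```

```text
(no output)
```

View pics/v5.png

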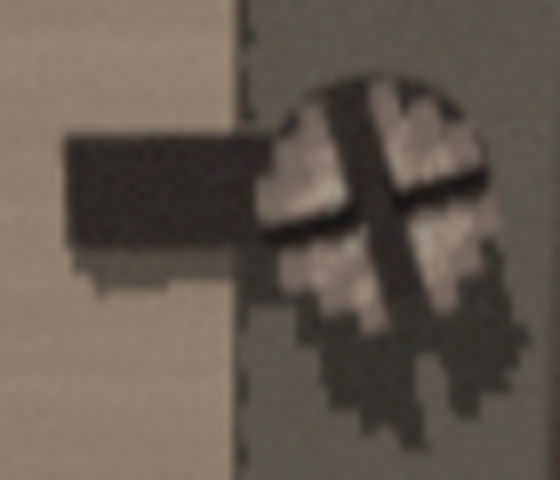

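```bash
cat >> h.py <<'E'
def wcal(): 
    return np.load("w2cal.npz",allow_pickle=True)
E
python3 - <<'E'
from h import *
c=cal("wrist")  # arm has not moved since w2
b=lambda *l:[(x/8+285-.44,y/8+190-.44) for x,y in l]
a=lambda P:np.degrees(np.arctan2(*(P[1]-P[0])[[1,0]])).round(1)
P=onz(c,b((376,205)),.0795);print("head",P.round(4))
for z in (.0795,):
  print("slotx",a(onz(c,b((262,235),(488,182)),z)),"sloty",a(onz(c,b((412,320),(347,85)),z))-90)
print("ear edges",a(onz(c,b((68,135),(235,135)),.0705)),a(onz(c,b((68,245),(235,248)),.0705)))
f=lambda *l:[(x/1.25,y/1.25) for x,y in l]
C=onz(c,f((208,205),(393,206),(394,318),(221,317)),.065);print("cover",C.round(4).tolist(),C.mean(0).round(4),a(C[:2]),a(C[[3,2]]),a(C[[3,0]])-90,a(C[[2,1]])-90)
Rb=onz(c,f((261,268),(329,268),(327,282),(262,282)),.095);print("rib",Rb.round(4).tolist(),Rb.mean(0).round(4),a(Rb[:2]),a(Rb[[3,2]]))
U=onz(c,f((194,188),(447,188),(442,328),(210,326)),.062);print("unit",U.round(4).tolist(),U.mean(0).round(4))
# rest in w1 : corners later
np.savez("w2cal.npz",K=c[0],d=c[1],T=c[2])
E
python3 plan.py 0 0.62,-0.14,0.2,60,4 0.553,-0.276,0.17,50,3
```

```text
head [[ 0.6265 -0.0119  0.0795]]
slotx 6.5 sloty 7.700000000000003
ear edges -7.4 -8.5
cover [[0.4772, 0.054, 0.065], [0.6163, 0.035, 0.065], [0.6044, -0.0568, 0.065], [0.4624, -0.0379, 0.065]] [ 0.5401 -0.0015  0.065 ] -7.8 -7.6 -9.099999999999994 -7.400000000000006
rib [[0.5194, 0.0079, 0.095], [0.5672, 0.0017, 0.095], [0.5638, -0.0084, 0.095], [0.5176, -0.0025, 0.095]] [ 5.42e-01 -3.00e-04  9.50e-02] -7.3 -7.3
unit [[0.4683, 0.0678, 0.062], [0.6583, 0.0428, 0.062], [0.6428, -0.0726, 0.062], [0.449, -0.0461, 0.062]] [ 0.5546 -0.002   0.062 ]
# step 38.9mm 5.7deg
# step 51.5mm 3.3deg
{"jaw": [0, 0, 0, 0, 0, 0, 0], "dp": [[-0.0463, 0.0054, -0.0138], [-0.0455, 0.01, -0.0138], [-0.0443, 0.0144, -0.0138], [-0.0427, 0.0187, -0.0139], [-0.063, 0.0042, 0.0125], [-0.0627, 0.0078, 0.0125], [-0.0621, 0.0114, 0.0125]], "rotation": [[-0.0001, 0.0001, 0.0314], [-0.0001, 0.0001, 0.0314], [-0.0001, 0.0001, 0.0314], [-0.0001, 0.0001, 0.0314], [-0.0, -0.0, 0.0185], [-0.0, -0.0, 0.0185], [-0.0, -0.0, 0.0185]]}
```

```bash
python3 plan.py 0 0.553,-0.276,0.165,7,8
```

```text
# step 36.7mm 9.5deg
{"jaw": [0, 0, 0, 0, 0, 0, 0, 0], "dp": [[-0.0456, -0.0049, -0.0014], [-0.0457, 0.0026, -0.0014], [-0.0447, 0.0101, -0.0014], [-0.0424, 0.0173, -0.0014], [-0.039, 0.024, -0.0014], [-0.0345, 0.0301, -0.0015], [-0.0291, 0.0354, -0.0015], [-0.0229, 0.0397, -0.0015]], "rotation": [[-0.0, 0.0001, 0.0525], [-0.0, 0.0001, 0.0525], [-0.0, 0.0001, 0.0525], [-0.0, 0.0001, 0.0525], [-0.0, 0.0001, 0.0525], [-0.0, 0.0001, 0.0525], [-0.0, 0.0001, 0.0525], [-0.0, 0.0001, 0.0525]]}
```

Request:
move_arm:
  jaw: [0, 0, 0, 0, 0, 0, 0, 0, 0]
  dp:
    - [-0.0456, -0.005, -0.002]
    - [-0.0457, 0.003, -0.002]
    - [-0.0447, 0.01, -0.0014]
    - [-0.0424, 0.017, -0.0014]
    - [-0.039, 0.024, -0.0014]
    - [-0.0345, 0.03, -0.0015]
    - [-0.029, 0.0354, -0.0015]
    - [-0.023, 0.04, -0.0015]
    - [0, 0, 0]
  rotation:
    - [0, 0, 0.0525]
    - [0, 0, 0.0525]
    - [0, 0, 0.0525]
    - [0, 0, 0.0525]
    - [0, 0, 0.0525]
    - [0, 0, 0.0525]
    - [0, 0, 0.0525]
    - [0, 0, 0.0525]
    - [0, 0, 0]

```text
clock: 3.12
position: [0.5529, -0.2762, 0.1671]
tool_rot: [3.141, 0.0, 0.121]
force: [-0.7, 1.0, 0.2]
grip_width: 0.0858
```

```bash
python3 - <<'E'
from h import *
st(); c,im=snap("wrist","w3.png"); print(bot.observe()['qpos'].round(3) if hasattr(bot.observe()['qpos'],'round') else bot.observe()['qpos'])
pt=proj(c,[[.553,-.276,.11]])[0];print(pt)
x,y=pt.astype(int); x0,y0=max(0,x-80),max(0,y-80)
cr=im[y0:y0+150,x0:x0+160]; print(x0,y0)
cv2.imwrite("pics/v6.png",cv2.convertScaleAbs(cv2.resize(cr,None,fx=4,fy=4,interpolation=cv2.INTER_CUBIC),alpha=1.8,beta=10))
E
```

```text
t 3.12 p [ 0.5529 -0.2762  0.1671] rpy [3.141e+00 1.000e-04 1.207e-01] F [-0.7  1.   0.2] M [ 0.   -0.01  0.01] w 0.0858
[-0.121  0.665  0.769  1.672 -0.527  1.023 -0.622]
[321.41710869 201.17270054]
241 121
```

View pics/v6.png

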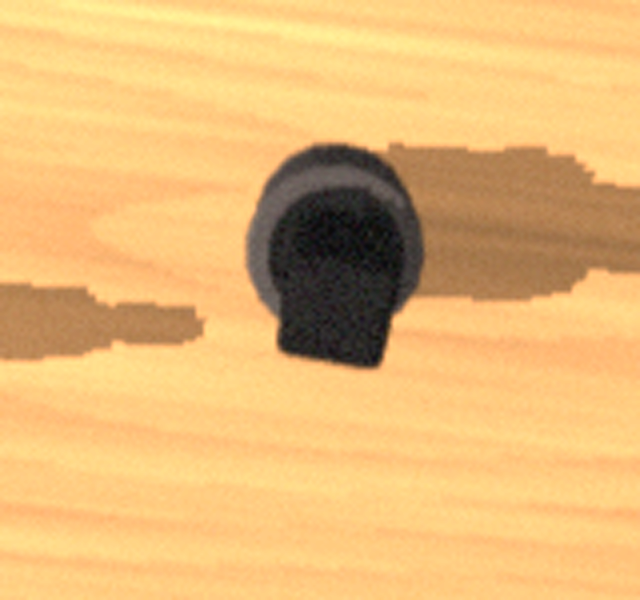

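Crop: key with collar centred near (336,255) in the tube, handle top edge from (280,349) to (381,366), so the yaw can be measured.

```bash
python3 - <<'E'
from h import *
c=cal("wrist")
b=lambda *l:[(x/4+241-.4,y/4+121-.4) for x,y in l]
P=onz(c,b((336,255)),.054);print("collar",P.round(4))
E=onz(c,b((280,350),(381,366)),.11);print(E.round(4).tolist()); d=E[1]-E[0];print("edge angle",np.degrees(np.arctan2(d[1],d[0])),np.linalg.norm(d[:2]))
n=np.array([-d[1],d[0],0])/np.linalg.norm(d)
print("handle centre",E.mean(0)+.012*n,E.mean(0)-.012*n, c[2][:3,3])
im=cv2.imread("pics/w3.png")[121:271,241:401]; m=(im.max(2)<28).astype(np.uint8)
print(m.sum()); 
cn=max(cv2.findContours(m,0,1)[0],key=cv2.contourArea); print(cv2.boundingRect(cn))
ap=cv2.approxPolyDP(cn,2,True).reshape(-1,2)+[241,121]; print(ap.tolist())
E
```

```text
collar [[ 0.5566 -0.2767  0.054 ]]
[[0.5465, -0.2656, 0.11], [0.5457, -0.2877, 0.11]]
edge angle -92.27053946879505 0.022064700579285727
handle centre [ 0.55808091 -0.27712726  0.11      ] [ 0.53409976 -0.27617643  0.11      ] [ 0.62058347 -0.26771335  0.34793444]
1257
(67, 47, 36, 44)
[[318, 169], [309, 179], [311, 206], [334, 211], [337, 199], [343, 191], [342, 180], [331, 168]]
```

```bash
python3 plan.py 0 0.557,-0.277,0.12,-2.3,2 k,k,0.068,k,2; python3 plan.py 0 k,k,k,-2.3,1
```

```text
# step 23.5mm 4.7deg
# step 26.0mm 0.0deg
{"jaw": [0, 0, 0, 0], "dp": [[0.0018, 0.0019, 0.0293], [0.002, 0.0018, 0.0293], [0.0, -0.0, 0.0325], [0.0, -0.0, 0.0325]], "rotation": [[-0.0001, -0.0, 0.0263], [-0.0001, -0.0, 0.0263], [0.0, 0.0, 0.0], [0.0, 0.0, 0.0]]}
# step 0.0mm 9.5deg
{"jaw": [0], "dp": [[0.0, 0.0, 0.0]], "rotation": [[-0.0001, -0.0, 0.0526]]}
```

Request:
move_arm:
  jaw: [0, 0, 0, 0, 0, 190, 190, 190, 190, 190]
  dp:
    - [0.0025, 0.002, 0.029]
    - [0.0025, 0.002, 0.029]
    - [0, 0, 0.0325]
    - [0, 0, 0.0325]
    - [0, 0, 0]
    - [0, 0, 0]
    - [0, 0, 0]
    - [0, 0, 0]
    - [0, 0, 0]
    - [0, 0, 0]
  rotation:
    - [0, 0, 0.026]
    - [0, 0, 0.026]
    - [0, 0, 0]
    - [0, 0, 0]
    - [0, 0, 0]
    - [0, 0, 0]
    - [0, 0, 0]
    - [0, 0, 0]
    - [0, 0, 0]
    - [0, 0, 0]
  squeeze: 60

```text
clock: 4.42
position: [0.5584, -0.2776, 0.069]
tool_rot: [-3.142, -0.001, -0.039]
force: [-0.4, 2.2, 8.0]
grip_width: 0.0225
```

```bash
python3 - <<'E'
from h import *
st()
E
python3 plan.py 255 k,k,0.19,k,3 0.6265,-0.0118,0.19,7,5
```

```text
t 4.42 p [ 0.5584 -0.2776  0.069 ] rpy [-3.1415e+00 -9.0000e-04 -3.8900e-02] F [-0.4  2.2  8. ] M [ 0.37  0.15 -0.02] w 0.0225
# step 40.3mm 0.0deg
# step 54.9mm 1.8deg
{"jaw": [255, 255, 255, 255, 255, 255, 255, 255], "dp": [[0.0, -0.0, -0.0504], [0.0, -0.0, -0.0504], [0.0, -0.0, -0.0504], [0.0144, -0.0671, 0.0], [0.0166, -0.0666, 0.0], [0.0187, -0.066, 0.0], [0.0208, -0.0654, 0.0], [0.0229, -0.0647, 0.0]], "rotation": [[0.0, 0.0, 0.0], [0.0, 0.0, 0.0], [0.0, 0.0, 0.0], [0.0, -0.0001, -0.0103], [0.0, -0.0001, -0.0103], [0.0, -0.0001, -0.0103], [0.0, -0.0001, -0.0103], [0.0, -0.0001, -0.0103]]}
```

Request:
move_arm:
  jaw: [255, 255, 255]
  dp:
    - [0, 0, 0]
    - [0, 0, 0]
    - [0, 0, -0.005]
  rotation:
    - [0, 0, 0]
    - [0, 0, 0]
    - [0, 0, 0]

```text
clock: 4.8
position: [0.558, -0.2775, 0.0725]
tool_rot: [-3.141, 0.0, -0.039]
force: [-1.0, 0.6, -0.5]
grip_width: 0.0196
```

Request:
move_arm:
  jaw: [255, 255, 255, 255]
  dp:
    - [0, 0, -0.05]
    - [0, 0, -0.05]
    - [0, 0, -0.05]
    - [0, 0, 0]
  rotation:
    - [0, 0, 0]
    - [0, 0, 0]
    - [0, 0, 0]
    - [0, 0, 0]

```text
clock: 5.3
position: [0.559, -0.2784, 0.1951]
tool_rot: [3.14, -0.004, -0.039]
force: [-0.2, 0.5, -1.3]
grip_width: 0.0196
```

```bash
python3 - <<'E'
from h import *
st()
c,a=snap("scene","s1.png");d,b=snap("side","d1.png")
pa=proj(c,[[.558,-.2775,.14]])[0].astype(int);pb=proj(d,[[.558,-.2775,.14]])[0].astype(int);print(pa,pb)
f=lambda im,p:cv2.resize(im[max(0,p[1]-60):max(0,p[1]-60)+120,p[0]-50:p[0]+50],(400,480),interpolation=cv2.INTER_CUBIC)
cv2.imwrite("pics/v7.png",cv2.convertScaleAbs(np.hstack([f(a,pa),f(b,pb)]),alpha=1.8))
E
```

```text
t 5.3 p [ 0.559  -0.2784  0.1951] rpy [ 3.1403 -0.0039 -0.0392] F [-0.2  0.5 -1.3] M [ 0.05 -0.01 -0.04] w 0.0196
[197 122] [385  95]
```

View pics/v7.png

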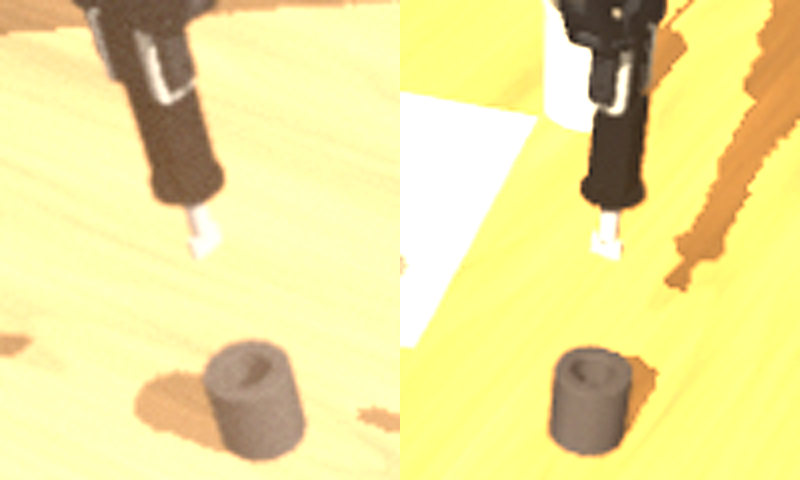

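```bash
python3 - <<'E'
from h import *
c=cal("scene");d=cal("side")
def tri(u,v):
    o1,a=ray(c,[u]);o2,b=ray(d,[v]);a=a[0]/np.linalg.norm(a);b=b[0]/np.linalg.norm(b)
    s=np.linalg.lstsq(np.c_[a,-b],o2-o1,rcond=None)[0];p,q=o1+s[0]*a,o2+s[1]*b
    return ((p+q)/2).round(4),np.linalg.norm(p-q).round(4)
f=lambda x,y:(147+x/4,62+y/4);g=lambda x,y:(335+(x-400)/4,35+y/4)
for n,u,v in (("tip",(203,250),(606,252)),("collar low",(188,200),(613,207)),("collar/handle",(185,180),(613,185)),("fingertip",(172,97),(612,112))): print(n,tri(f(*u),g(*v)))
E
```

```text
tip (array([ 0.5555, -0.2813,  0.1312]), np.float64(0.0003))
collar low (array([ 0.5546, -0.2823,  0.1616]), np.float64(0.0009))
collar/handle (array([ 0.5553, -0.2797,  0.1763]), np.float64(0.0009))
fingertip (array([ 0.5563, -0.2706,  0.2273]), np.float64(0.0003))
```

Both views show the key held well: tip at z≈0.131, 64 mm below the TCP, tube empty at (250,365) in the crop. Now I'll move it over the screw.

```bash
python3 plan.py 255 0.629,-0.0115,0.175,7,7
```

```text
# step 39.4mm 1.3deg
{"jaw": [255, 255, 255, 255, 255, 255, 255], "dp": [[0.0108, -0.0479, 0.0031], [0.0119, -0.0477, 0.0031], [0.013, -0.0474, 0.0031], [0.0141, -0.0471, 0.0031], [0.0152, -0.0467, 0.0031], [0.0163, -0.0464, 0.0031], [0.0173, -0.046, 0.0031]], "rotation": [[-0.0, -0.0, -0.0073], [-0.0, -0.0, -0.0073], [-0.0, -0.0, -0.0073], [-0.0, -0.0, -0.0073], [-0.0, -0.0, -0.0073], [-0.0, -0.0, -0.0073], [-0.0, -0.0, -0.0073]]}
```

Request:
move_arm:
  jaw: [255, 255, 255, 255, 255, 255, 255, 255, 255]
  dp:
    - [0.011, -0.048, 0.001]
    - [0.012, -0.048, 0.001]
    - [0.013, -0.0475, 0.002]
    - [0.014, -0.047, 0.004]
    - [0.015, -0.047, 0.004]
    - [0.016, -0.0465, 0.004]
    - [0.0175, -0.046, 0.006]
    - [0, 0, 0]
    - [0, 0, 0]
  rotation:
    - [0, 0, -0.0073]
    - [0, 0, -0.0073]
    - [0, 0, -0.0073]
    - [0, 0, -0.0073]
    - [0, 0, -0.0073]
    - [0, 0, -0.0073]
    - [0, 0, -0.0073]
    - [0, 0, 0]
    - [0, 0, 0]

```text
clock: 6.52
position: [0.6284, -0.0116, 0.1739]
tool_rot: [3.141, 0.002, 0.121]
force: [-0.5, 0.5, -1.4]
grip_width: 0.0202
```

```bash
python3 - <<'E'
from h import *
st();print(np.round(bot.observe()['qpos'],2))
c,a=snap("scene","s2.png");d,b=snap("side","d2.png")
pa=proj(c,[[.627,-.012,.09]])[0].astype(int);pb=proj(d,[[.627,-.012,.09]])[0].astype(int);print(pa,pb)
f=lambda im,p:cv2.resize(im[p[1]-25:p[1]+25,p[0]-25:p[0]+25],(400,400),interpolation=cv2.INTER_CUBIC)
cv2.imwrite("pics/v8.png",cv2.convertScaleAbs(np.hstack([f(a,pa),f(b,pb)]),alpha=1.3))
E
```

```text
t 6.53 p [ 0.6284 -0.0116  0.1739] rpy [3.1411e+00 1.6000e-03 1.2100e-01] F [-0.5  0.5 -1.4] M [-0.05 -0.02  0.02] w 0.0202
[-0.57  0.69  0.8   1.64 -0.55  1.06 -1.06]
[295 213] [295 170]
```

View pics/v8.png

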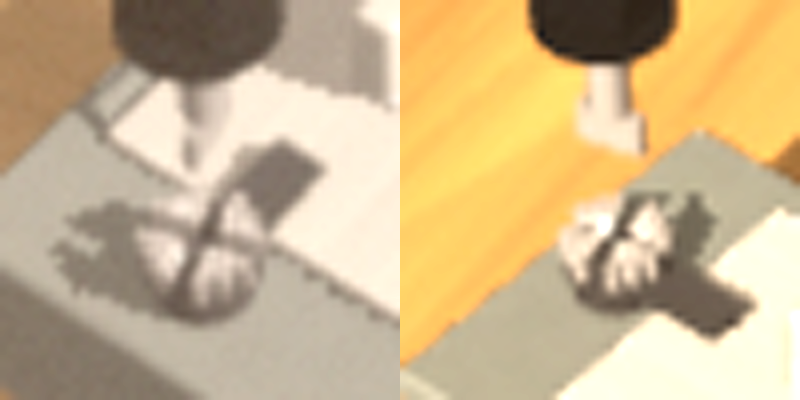

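Scene/side crops: blade tip at about (192,170) / (610,147), slot cross at (205,238) / (613,232). Next I triangulate the offset.

```bash
cat >> h.py <<'E'
def tri(u,v):
    o1,a=ray(cal("scene"),[u]);o2,b=ray(cal("side"),[v]);a=a[0]/np.linalg.norm(a);b=b[0]/np.linalg.norm(b)
    s=np.linalg.lstsq(np.c_[a,-b],o2-o1,rcond=None)[0];p,q=o1+s[0]*a,o2+s[1]*b
    return ((p+q)/2).round(4),np.linalg.norm(p-q).round(4)
E
python3 - <<'E'
from h import *
f=lambda x,y:(270+x/8-.44,188+y/8-.44);g=lambda x,y:(270+(x-400)/8-.44,145+y/8-.44)
T=tri(f(192,171),g(610,147));H=tri(f(205,238),g(613,232));C=tri(f(197,50),g(603,32))
print(T,H,C)
E=onz(cal("side"),[g(577,140),g(642,152)],T[0][2]);d=E[1]-E[0];print("blade yaw",np.degrees(np.arctan2(d[1],d[0])),np.linalg.norm(d))
E
```

```text
(array([ 0.6293, -0.015 ,  0.1069]), np.float64(0.0029)) (array([ 0.628 , -0.0133,  0.0801]), np.float64(0.0008)) (array([ 0.6273, -0.0126,  0.1482]), np.float64(0.0031))
blade yaw -164.3081661657845 0.017270521190068815
```

Request:
move_arm:
  jaw: [255, 255, 255, 255, 255, 255, 255, 255]
  dp:
    - [0, 0.0008, 0.0125]
    - [0, 0, 0.0125]
    - [0, 0, 0.0125]
    - [0, 0, 0.004]
    - [0, 0, 0.003]
    - [0, 0, 0.0025]
    - [0, 0, 0.0025]
    - [0, 0, 0]
  rotation:
    - [0, 0, 0]
    - [0, 0, 0]
    - [0, 0, 0]
    - [0, 0, 0]
    - [0, 0, 0]
    - [0, 0, 0]
    - [0, 0, 0]
    - [0, 0, 0]

```text
clock: 7.62
position: [0.6302, -0.012, 0.1363]
tool_rot: [3.141, -0.003, 0.121]
force: [0.6, -0.4, -1.8]
grip_width: 0.02
```

Request:
move_arm:
  jaw: [255, 255, 255, 255]
  dp:
    - [-0.0025, 0, 0.0015]
    - [0, 0, 0.002]
    - [0, 0, 0.002]
    - [0, 0, 0]
  rotation:
    - [0, 0, 0]
    - [0, 0, 0]
    - [0, 0, 0]
    - [0, 0, 0]

```text
clock: 8.12
position: [0.6285, -0.0124, 0.1321]
tool_rot: [3.141, -0.003, 0.121]
force: [0.1, -0.7, 19.3]
grip_width: 0.0198
```

Request:
move_arm:
  jaw: [255, 255, 255, 255, 255, 255]
  dp:
    - [0, 0, -0.0007]
    - [0, 0, 0]
    - [0, 0, 0]
    - [0, 0, 0]
    - [0, 0, 0]
    - [0, 0, 0]
  rotation:
    - [0, 0, -0.03]
    - [0, 0, -0.04]
    - [0, 0, -0.04]
    - [0, 0, -0.04]
    - [0, 0, -0.04]
    - [0, 0, 0]

```text
clock: 8.88
position: [0.6281, -0.0121, 0.1323]
tool_rot: [3.14, -0.002, 0.72]
force: [0.1, 0.2, 14.0]
grip_width: 0.0198
```

```bash
python3 - <<'E'
from h import *
st();print(np.round(bot.observe()['qpos'],2))
E
```

```text
t 8.88 p [ 0.6281 -0.0121  0.1323] rpy [ 3.1404e+00 -2.1000e-03  7.2010e-01] F [ 0.1  0.2 14. ] M [-0.14 -0.27 -0.07] w 0.0198
[-0.46  0.67  0.61  1.67 -0.46  0.94 -0.54]
```

Request:
move_arm:
  jaw: [255, 255, 255, 255, 255, 255, 255, 255, 255, 255]
  dp:
    - [0, 0, 0]
    - [0, 0, 0]
    - [0, 0, 0]
    - [0, 0, 0]
    - [0, 0, 0]
    - [0, 0, 0]
    - [0, 0, 0]
    - [0, 0, 0]
    - [0, 0, 0]
    - [0, 0, 0]
  rotation:
    - [0, 0, -0.05]
    - [0, 0, -0.05]
    - [0, 0, -0.05]
    - [0, 0, -0.05]
    - [0, 0, -0.05]
    - [0, 0, -0.05]
    - [0, 0, -0.05]
    - [0, 0, -0.05]
    - [0, 0, -0.05]
    - [0, 0, 0]

```text
clock: 10.12
position: [0.6277, -0.0121, 0.1323]
tool_rot: [3.14, 0.0, 2.134]
force: [-2.4, -0.2, 14.3]
grip_width: 0.0198
```

```bash
python3 - <<'E'
from h import *
st();print(np.round(bot.observe()['qpos'],2))
E
```

```text
t 10.12 p [ 0.6277 -0.0121  0.1323] rpy [3.1400e+00 4.0000e-04 2.1342e+00] F [-2.4 -0.2 14.3] M [-0.1   0.42 -0.08] w 0.0198
[-0.23  0.6   0.23  1.66 -0.16  0.9   0.63]
```

Request:
move_arm:
  jaw: [255, 255, 255, 255, 255]
  dp:
    - [0, 0, 0]
    - [0, 0, 0]
    - [0, 0, 0]
    - [0, 0, 0]
    - [0, 0, 0]
  rotation:
    - [0, 0, -0.05]
    - [0, 0, -0.05]
    - [0, 0, -0.05]
    - [0, 0, -0.04]
    - [0, 0, 0]

```text
clock: 10.75
position: [0.6277, -0.0123, 0.1323]
tool_rot: [3.141, 0.001, 2.731]
force: [-2.2, -1.7, 15.6]
grip_width: 0.0195
```

```bash
python3 - <<'E'
from h import *
st()
E
```

```text
t 10.75 p [ 0.6277 -0.0123  0.1323] rpy [3.1409e+00 1.2000e-03 2.7305e+00] F [-2.2 -1.7 15.6] M [-0.46  0.47 -0.09] w 0.0195
```

Request:
move_arm:
  jaw: [255, 255, 255]
  dp:
    - [0, 0, 0]
    - [0, 0, 0]
    - [0, 0, 0]
  rotation:
    - [0, 0, -0.02]
    - [0, 0, -0.02]
    - [0, 0, 0]

```text
clock: 11.12
position: [0.6277, -0.0123, 0.1323]
tool_rot: [3.141, 0.001, 2.855]
force: [-2.2, -1.7, 15.4]
grip_width: 0.0196
```

```bash
python3 - <<'E'
from h import *
st()
c,a=snap("scene","s3.png");d,b=snap("side","d3.png")
pa=proj(c,[[.627,-.012,.08]])[0].astype(int);pb=proj(d,[[.627,-.012,.08]])[0].astype(int);print(pa,pb)
f=lambda im,p:cv2.resize(im[p[1]-40:p[1]+40,p[0]-40:p[0]+40],(400,400),interpolation=cv2.INTER_CUBIC)
cv2.imwrite("pics/v9.png",cv2.convertScaleAbs(np.hstack([f(a,pa),f(b,pb)]),alpha=1.3))
E
```

```text
t 11.12 p [ 0.6277 -0.0123  0.1323] rpy [3.1412e+00 1.5000e-03 2.8552e+00] F [-2.2 -1.7 15.4] M [-0.53  0.52 -0.13] w 0.0196
[295 217] [296 174]
```

View pics/v9.png

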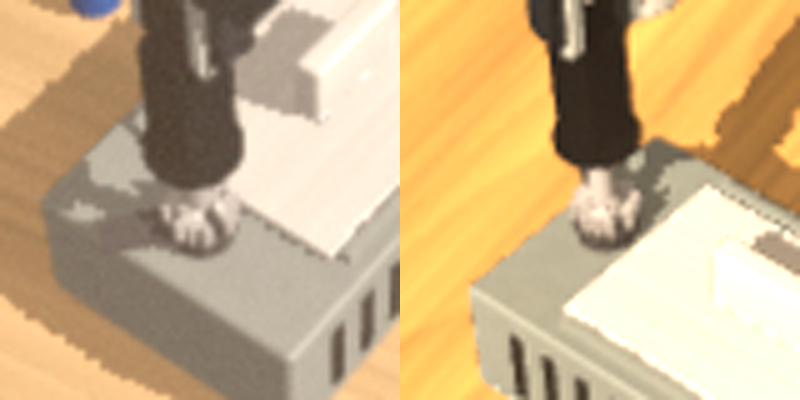

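Both crops show the blade seated in the head, with the ear swung to the left at (120,225), off the cover. I keep turning until I feel the stop.

Request:
move_arm:
  jaw: [255, 255, 255]
  dp:
    - [0, 0, 0]
    - [0, 0, 0]
    - [0, 0, 0]
  rotation:
    - [0, 0, -0.02]
    - [0, 0, -0.02]
    - [0, 0, 0]

```text
clock: 11.6
position: [0.6277, -0.0123, 0.1323]
tool_rot: [3.141, 0.002, 2.981]
force: [-1.1, -1.9, 15.3]
grip_width: 0.0198
```

```bash
python3 - <<'E'
from h import *
st()
E
```

```text
t 11.6 p [ 0.6277 -0.0123  0.1323] rpy [3.1415e+00 1.5000e-03 2.9808e+00] F [-1.1 -1.9 15.3] M [-0.53  0.42 -0.13] w 0.0198
```

Request:
move_arm:
  jaw: [255, 255, 255]
  dp:
    - [0, 0, 0]
    - [0, 0, 0]
    - [0, 0, 0]
  rotation:
    - [0, 0, -0.02]
    - [0, 0, -0.015]
    - [0, 0, 0]

```text
clock: 11.98
position: [0.6277, -0.0124, 0.1323]
tool_rot: [-3.141, 0.002, 3.09]
force: [-1.8, -0.7, 15.5]
grip_width: 0.0202
```

```bash
python3 - <<'E'
from h import *
st()
E
```

```text
t 11.97 p [ 0.6277 -0.0124  0.1323] rpy [-3.1415e+00  1.5000e-03  3.0902e+00] F [-1.8 -0.7 15.5] M [-0.59  0.41 -0.33] w 0.0202
```

Request:
move_arm:
  jaw: [255, 255, 255]
  dp:
    - [0, 0, 0]
    - [0, 0, 0]
    - [0, 0, 0]
  rotation:
    - [0, 0, -0.02]
    - [0, 0, -0.015]
    - [0, 0, 0]

```text
clock: 12.35
position: [0.6277, -0.0125, 0.1323]
tool_rot: [-3.141, 0.001, -3.083]
force: [-2.5, -2.0, 15.6]
grip_width: 0.0198
```

```bash
python3 - <<'E'
from h import *
st()
E
```

```text
t 12.35 p [ 0.6277 -0.0125  0.1323] rpy [-3.1413e+00  1.5000e-03 -3.0834e+00] F [-2.5 -2.  15.6] M [-0.64  0.43 -0.73] w 0.0198
```

The stop is reached: Mz rose from -0.13 to -0.73 N·m. I unload the key and lift it out.

Request:
move_arm:
  jaw: [255, 255, 255, 255, 255, 255, 255]
  dp:
    - [0, 0, 0]
    - [0, 0, 0]
    - [0, 0, -0.005]
    - [0, 0, -0.01]
    - [0, 0, -0.03]
    - [0, 0, -0.035]
    - [0, 0, 0]
  rotation:
    - [0, 0, 0.035]
    - [0, 0, 0.035]
    - [0, 0, 0]
    - [0, 0, 0]
    - [0, 0, 0]
    - [0, 0, 0]
    - [0, 0, 0]

```text
clock: 13.22
position: [0.6282, -0.0118, 0.1975]
tool_rot: [3.141, 0.003, 2.981]
force: [-0.2, 0.1, -0.3]
grip_width: 0.0194
```

```bash
python3 - <<'E'
from h import *
st();c,a=snap("scene","s4.png");d,b=snap("side","d4.png")
pa=proj(c,[[.627,-.012,.08]])[0].astype(int);pb=proj(d,[[.627,-.012,.08]])[0].astype(int)
f=lambda im,p:cv2.resize(im[p[1]-40:p[1]+40,p[0]-40:p[0]+40],(400,400),interpolation=cv2.INTER_CUBIC)
cv2.imwrite("pics/v10.png",cv2.convertScaleAbs(np.hstack([f(a,pa),f(b,pb)]),alpha=1.3))
E
python3 plan.py 255 0.595,-0.15,0.195,85,9  0.558,-0.2775,0.195,-2.2,9
```

```text
t 13.22 p [ 0.6282 -0.0118  0.1975] rpy [3.1406e+00 3.1000e-03 2.9813e+00] F [-0.2  0.1 -0.3] M [0.   0.03 0.  ] w 0.0194
# step 15.8mm 9.5deg
# step 14.8mm 9.7deg
{"jaw": [255, 255, 255, 255, 255, 255, 255, 255, 255, 255], "dp": [[0.0013, -0.0197, 0.0], [-0.002, -0.0196, 0.0], [-0.0052, -0.019, 0.0], [-0.0083, -0.0179, 0.0], [-0.0111, -0.0163, 0.0], [-0.0136, -0.0142, 0.0], [-0.0158, -0.0118, 0.0], [-0.0175, -0.009, 0.0], [-0.0188, -0.0059, 0.0], [-0.0181, -0.0036, -0.0]], "rotation": [[0.0, -0.0, 0.053], [0.0, -0.0, 0.053], [0.0, -0.0, 0.053], [0.0, -0.0, 0.053], [0.0, -0.0, 0.053], [0.0, -0.0, 0.053], [0.0, -0.0, 0.053], [0.0, -0.0, 0.053], [0.0, -0.0, 0.053], [-0.0, -0.0, 0.0538]]}
{"jaw": [255, 255, 255, 255, 255, 255, 255, 255], "dp": [[-0.0184, -0.0005, -0.0], [-0.0183, 0.0026, 0.0], [-0.0175, 0.0057, 0.0], [-0.0163, 0.0085, 0.0], [-0.0147, 0.0112, 0.0], [-0.0126, 0.0135, 0.0], [-0.0101, 0.0154, 0.0], [-0.0074, 0.0169, 0.0]], "rotation": [[-0.0, -0.0, 0.0538], [-0.0, -0.0, 0.0538], [-0.0, -0.0, 0.0538], [-0.0, -0.0, 0.0538], [-0.0, -0.0, 0.0538], [-0.0, -0.0, 0.0538], [-0.0, -0.0, 0.0538], [-0.0, -0.0, 0.0538]]}
```

View pics/v10.png

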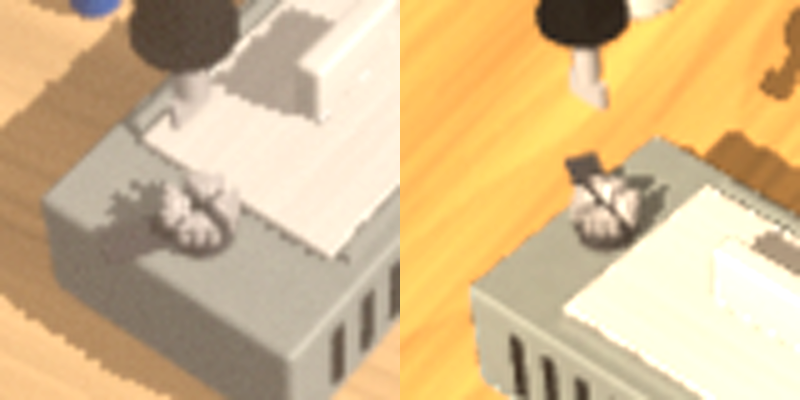

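The screw is free and its ear points away from the cover, at (580,168) in the side crop. Next the key goes back to the stand.

Request:
move_arm:
  jaw: [255, 255, 255, 255, 255, 255, 255, 255, 255, 255]
  dp:
    - [0.0013, -0.0197, 0]
    - [-0.002, -0.0196, 0]
    - [-0.0052, -0.019, 0]
    - [-0.0083, -0.0179, 0]
    - [-0.0111, -0.0163, 0]
    - [-0.0136, -0.0142, 0]
    - [-0.0158, -0.0118, 0]
    - [-0.0175, -0.009, 0]
    - [-0.0188, -0.0059, 0]
    - [-0.0181, -0.0036, 0]
  rotation:
    - [0, 0, 0.053]
    - [0, 0, 0.053]
    - [0, 0, 0.053]
    - [0, 0, 0.053]
    - [0, 0, 0.053]
    - [0, 0, 0.053]
    - [0, 0, 0.053]
    - [0, 0, 0.053]
    - [0, 0, 0.053]
    - [0, 0, 0.054]

```text
clock: 14.58
position: [0.5902, -0.1647, 0.1943]
tool_rot: [-3.14, 0.0, 1.307]
force: [0.4, 0.2, -1.3]
grip_width: 0.0197
```

```bash
python3 plan.py 255 0.558,-0.2777,0.187,-2.2,8
```

```text
# step 14.7mm 9.6deg
{"jaw": [255, 255, 255, 255, 255, 255, 255, 255], "dp": [[-0.0184, -0.0003, 0.0012], [-0.0181, 0.0028, 0.0011], [-0.0174, 0.0058, 0.0011], [-0.0162, 0.0087, 0.0011], [-0.0145, 0.0112, 0.0011], [-0.0124, 0.0135, 0.0011], [-0.01, 0.0154, 0.0011], [-0.0073, 0.0169, 0.0011]], "rotation": [[-0.0, 0.0001, 0.0535], [-0.0, 0.0001, 0.0535], [-0.0, 0.0001, 0.0535], [-0.0, 0.0001, 0.0535], [-0.0, 0.0001, 0.0535], [-0.0, 0.0001, 0.0535], [-0.0, 0.0001, 0.0535], [-0.0, 0.0001, 0.0535]]}
```

Request:
move_arm:
  jaw: [255, 255, 255, 255, 255, 255, 255, 255, 255]
  dp:
    - [-0.0184, -0.0003, 0.0012]
    - [-0.0181, 0.0028, 0.0011]
    - [-0.0174, 0.0058, 0.0011]
    - [-0.0162, 0.0087, 0.0011]
    - [-0.0145, 0.0112, 0.0011]
    - [-0.0124, 0.0135, 0.0011]
    - [-0.01, 0.0154, 0.0011]
    - [-0.0073, 0.0169, 0.0011]
    - [0, 0, 0]
  rotation:
    - [0, 0, 0.0535]
    - [0, 0, 0.0535]
    - [0, 0, 0.0535]
    - [0, 0, 0.0535]
    - [0, 0, 0.0535]
    - [0, 0, 0.0535]
    - [0, 0, 0.0535]
    - [0, 0, 0.0535]
    - [0, 0, 0]

```text
clock: 15.7
position: [0.5584, -0.2781, 0.1872]
tool_rot: [3.141, 0.002, -0.033]
force: [-0.4, 0.2, -1.1]
grip_width: 0.0196
```

```bash
python3 - <<'E'
from h import *
st()
E
python3 plan.py 255 0.558,-0.2777,0.125,-2.2,2; python3 plan.py 255 0.558,-0.2777,0.071,-2.2,5
```

```text
t 15.7 p [ 0.5584 -0.2781  0.1872] rpy [ 3.1411e+00  1.9000e-03 -3.2800e-02] F [-0.4  0.2 -1.1] M [-0.04 -0.01  0.04] w 0.0196
# step 31.1mm 0.2deg
{"jaw": [255, 255], "dp": [[-0.0002, -0.0002, 0.0389], [-0.0002, -0.0002, 0.0389]], "rotation": [[0.0001, 0.0003, 0.0009], [0.0001, 0.0003, 0.0009]]}
# step 23.2mm 0.1deg
{"jaw": [255, 255, 255, 255, 255], "dp": [[-0.0, -0.0001, 0.0291], [-0.0001, -0.0001, 0.0291], [-0.0001, -0.0001, 0.0291], [-0.0001, -0.0001, 0.0291], [-0.0001, -0.0001, 0.0291]], "rotation": [[0.0, 0.0001, 0.0004], [0.0, 0.0001, 0.0004], [0.0, 0.0001, 0.0004], [0.0, 0.0001, 0.0004], [0.0, 0.0001, 0.0004]]}
```

Now lower: tip to the rim at TCP ≈0.114, then check the force.

Request:
move_arm:
  jaw: [255, 255, 255, 255, 255]
  dp:
    - [-0.0005, -0.0005, 0.038]
    - [0, 0, 0.038]
    - [0, 0, 0.018]
    - [0, 0, 0.012]
    - [0, 0, 0]
  rotation:
    - [0, 0, 0]
    - [0, 0, 0]
    - [0, 0, 0]
    - [0, 0, 0]
    - [0, 0, 0]

```text
clock: 16.32
position: [0.5589, -0.277, 0.1034]
tool_rot: [-3.142, 0.0, -0.031]
force: [-0.0, -0.1, -1.0]
grip_width: 0.0197
```

Request:
move_arm:
  jaw: [255, 255, 255, 255, 255]
  dp:
    - [-0.0008, 0, 0.02]
    - [0, 0, 0.012]
    - [0, 0, 0.005]
    - [0, 0, 0.003]
    - [0, 0, 0]
  rotation:
    - [0, 0, 0]
    - [0, 0, 0]
    - [0, 0, 0]
    - [0, 0, 0]
    - [0, 0, 0]

```text
clock: 16.95
position: [0.5582, -0.2771, 0.0715]
tool_rot: [3.142, -0.0, -0.032]
force: [-0.9, -0.6, -0.7]
grip_width: 0.0196
```

Request:
move_arm:
  jaw: [255, 255, 255]
  dp:
    - [0, 0, 0.0025]
    - [0, 0, 0.0015]
    - [0, 0, 0]
  rotation:
    - [0, 0, 0]
    - [0, 0, 0]
    - [0, 0, 0]

```text
clock: 17.32
position: [0.5588, -0.2773, 0.0692]
tool_rot: [3.141, -0.002, -0.032]
force: [-1.1, 1.7, 13.1]
grip_width: 0.0197
```

Collar is on the rim (13 N). I release, rise, and check.

Request:
move_arm:
  jaw: [190, 120, 0, 0, 0, 0, 0, 0, 0]
  dp:
    - [0, 0, -0.001]
    - [0, 0, 0]
    - [0, 0, 0]
    - [0, 0, 0]
    - [0, 0, 0]
    - [0, 0, -0.02]
    - [0, 0, -0.06]
    - [0, 0, -0.06]
    - [0, 0, 0]
  rotation:
    - [0, 0, 0]
    - [0, 0, 0]
    - [0, 0, 0]
    - [0, 0, 0]
    - [0, 0, 0]
    - [0, 0, 0]
    - [0, 0, 0]
    - [0, 0, 0]
    - [0, 0, 0]

```text
clock: 18.45
position: [0.5595, -0.2782, 0.1855]
tool_rot: [3.14, -0.005, -0.033]
force: [0.3, 0.2, 1.0]
grip_width: 0.0854
```

```bash
python3 - <<'E'
from h import *
st()
a0=cv2.imread("pics/side0.png");c,b=snap("side","d5.png")
# black handle mask before/after around the stand
for n,im in(("before",a0),("after",b)):
    m=(im[95:125,365:405].max(2)<45); ys,xs=np.nonzero(m); print(n,m.sum(),xs.min()+365,xs.max()+365,ys.min()+95,ys.max()+95)
E
python3 plan.py 0 0.56,-0.15,0.19,k,2 0.541,-0.001,0.17,82.2,8
```

```text
t 18.45 p [ 0.5595 -0.2782  0.1855] rpy [ 3.1397 -0.0055 -0.0327] F [0.3 0.2 1. ] M [-0.03 -0.01 -0.02] w 0.0854
# step 63.8mm 0.0deg
# step 18.9mm 10.5deg
{"jaw": [0, 0, 0, 0, 0, 0, 0, 0, 0, 0], "dp": [[-0.0019, -0.0796, -0.0042], [-0.0019, -0.0796, -0.0042], [-0.0037, -0.0232, 0.0031], [0.0006, -0.0235, 0.0031], [0.0048, -0.023, 0.0031], [0.0089, -0.0217, 0.0031], [0.0127, -0.0197, 0.0031], [0.0161, -0.0171, 0.0031], [0.019, -0.0138, 0.0031], [0.0212, -0.0101, 0.0031]], "rotation": [[0.0, 0.0, 0.0], [0.0, 0.0, 0.0], [0.0001, -0.0001, -0.0584], [0.0001, -0.0001, -0.0584], [0.0001, -0.0001, -0.0584], [0.0001, -0.0001, -0.0584], [0.0001, -0.0001, -0.0584], [0.0001, -0.0001, -0.0584], [0.0001, -0.0001, -0.0584], [0.0001, -0.0001, -0.0584]]}Traceback (most recent call last):
  File "<stdin>", line 6, in <module>
    return umr_minimum(a, axis, None, out, keepdims, initial, where)
ValueError: zero-size array to reduction operation minimum which has no identity
```

```bash
python3 plan.py 0 0.51,0.28,0.21,-8,10; python3 -c "
from h import *
for f in ('side0','d5'): print(cv2.imread('pics/'+f+'.png')[100:140:5,384].tolist())"
```

```text
# step 56.0mm 0.6deg
{"jaw": [0, 0, 0, 0, 0, 0, 0, 0, 0, 0], "dp": [[-0.0084, -0.0694, -0.0034], [-0.0091, -0.0693, -0.0034], [-0.0098, -0.0692, -0.0034], [-0.0106, -0.0691, -0.0034], [-0.0113, -0.069, -0.0034], [-0.0121, -0.0689, -0.0034], [-0.0128, -0.0688, -0.0034], [-0.0135, -0.0686, -0.0034], [-0.0143, -0.0685, -0.0033], [-0.015, -0.0683, -0.0033]], "rotation": [[0.0, -0.0001, 0.0034], [0.0, -0.0001, 0.0034], [0.0, -0.0001, 0.0034], [0.0, -0.0001, 0.0034], [0.0, -0.0001, 0.0034], [0.0, -0.0001, 0.0034], [0.0, -0.0001, 0.0034], [0.0, -0.0001, 0.0034], [0.0, -0.0001, 0.0034], [0.0, -0.0001, 0.0034]]}
[[77, 157, 220], [26, 38, 49], [32, 42, 55], [28, 37, 50], [29, 38, 50], [26, 38, 49], [26, 36, 50], [61, 73, 85]]
[[72, 150, 211], [25, 34, 45], [30, 41, 51], [25, 34, 45], [26, 35, 47], [26, 36, 47], [24, 35, 45], [58, 70, 81]]
```

Pixel values down the key's column are about the same before and after, so the key is back in its stand. Next I look at the rest from above.

Request:
move_arm:
  jaw: [0, 0, 0, 0, 0, 0, 0, 0, 0, 0]
  dp:
    - [-0.0084, -0.0694, -0.0034]
    - [-0.009, -0.0693, -0.0034]
    - [-0.01, -0.0692, -0.0034]
    - [-0.0106, -0.0691, -0.0034]
    - [-0.0113, -0.069, -0.0034]
    - [-0.012, -0.0689, -0.0034]
    - [-0.013, -0.0688, -0.0034]
    - [-0.0135, -0.0686, -0.0034]
    - [-0.0143, -0.0685, -0.0033]
    - [-0.015, -0.0683, -0.0033]
  rotation:
    - [0, 0, 0.0034]
    - [0, 0, 0.0034]
    - [0, 0, 0.0034]
    - [0, 0, 0.0034]
    - [0, 0, 0.0034]
    - [0, 0, 0.0034]
    - [0, 0, 0.0034]
    - [0, 0, 0.0034]
    - [0, 0, 0.0034]
    - [0, 0, 0.0034]

```text
clock: 19.75
position: [0.5083, 0.2821, 0.2079]
tool_rot: [3.141, 0.001, -0.139]
force: [0.5, 0.0, 0.4]
grip_width: 0.0853
```

Request:
move_arm:
  jaw: [0]
  dp:
    - [0, 0, 0]
  rotation:
    - [0, 0, 0]

```text
clock: 19.88
position: [0.5077, 0.2845, 0.2071]
tool_rot: [3.141, 0.001, -0.133]
force: [-0.5, -1.0, 0.1]
grip_width: 0.0854
```

```bash
python3 - <<'E'
from h import *
s=st();print(np.round(s['qpos'],2));c,im=snap("wrist","w5.png"); np.savez("w5cal.npz",K=c[0],d=c[1],T=c[2])
print(proj(c,[[.535,.285,.078],[.49,.295,.0]]))
cv2.imwrite("pics/v11.png",cv2.convertScaleAbs(cv2.resize(im[60:340,160:500],(800,659),interpolation=cv2.INTER_CUBIC)[:600],alpha=1.6))
E
```

```text
t 19.88 p [0.5077 0.2845 0.2071] rpy [ 3.1409e+00  1.2000e-03 -1.3310e-01] F [-0.5 -1.   0.1] M [-0.04  0.02 -0.07] w 0.0854
[-1.21  0.6   0.91  1.73 -0.53  1.08 -1.82]
[[318.04290843 159.04055271]
 [316.35725289 185.02242676]]
```

View pics/v11.png

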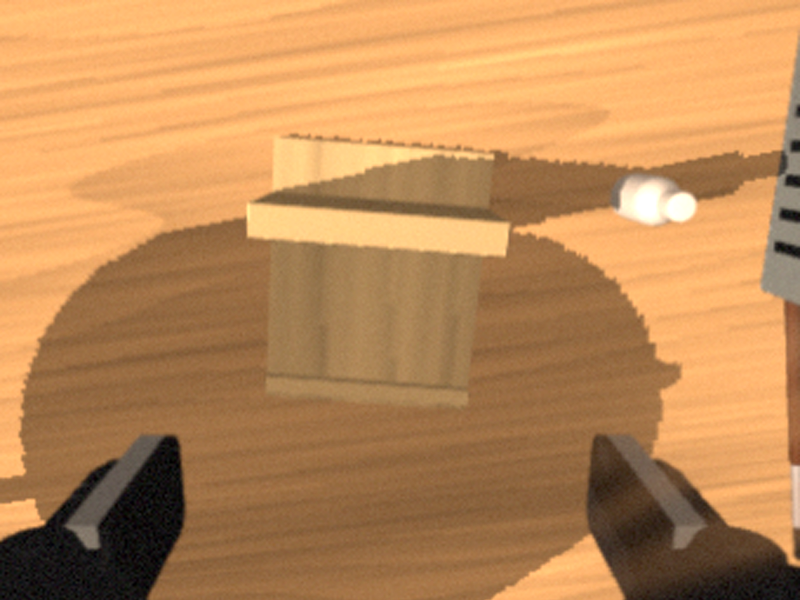

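Clear view of the rest: wall top corners at (248,204), (510,224), (508,257), (248,238), strip at about y=377–406, back edge at (273,137)–(493,153).

```bash
python3 - <<'E'
from h import *
z=np.load("w5cal.npz");c=(z["K"],z["d"],z["T"])
k=800/340; f=lambda *l:[(160+x/k-.3,60+y/k-.3) for x,y in l]
W=onz(c,f((248,204),(510,224),(508,257),(248,238)),.078);print("wall",W.round(4).tolist(),W.mean(0).round(4))
a=lambda d:np.degrees(np.arctan2(d[1],d[0])).round(1)
print("y dirs",a(W[0]-W[1])-90,a(W[3]-W[2])-90)
B=onz(c,f((273,137),(493,153)),.006);print("back",B.round(4).tolist(),a(B[0]-B[1])-90)
F=onz(c,f((265,390),(467,406)),.010);print("front",F.round(4).tolist(),a(F[0]-F[1])-90)
E=onz(c,f((266,376),(467,389)),.014);print("strip in",E.round(4).tolist(),a(E[0]-E[1])-90)
yaw=np.radians(-12.0);x=np.array([np.cos(yaw),np.sin(yaw)])
print("origin from wall",W.mean(0)[:2]-.038*x,"from back",B.mean(0)[:2]-.075*x,"front",F.mean(0)[:2]+.0725*x,"strip",E.mean(0)[:2]+.060*x)
E
```

```text
wall [[0.5558, 0.3388, 0.078], [0.5311, 0.2226, 0.078], [0.5162, 0.2248, 0.078], [0.5407, 0.3416, 0.078]] [0.5359 0.2819 0.078 ]
y dirs -12.0 -11.900000000000006
back [[0.5848, 0.3337, 0.006], [0.5606, 0.2165, 0.006]] -11.700000000000003
front [[0.4433, 0.3633, 0.01], [0.4173, 0.2458, 0.01]] -12.5
strip in [[0.4532, 0.3602, 0.014], [0.4296, 0.2451, 0.014]] -11.599999999999994
origin from wall [0.49875285 0.2898245 ] from back [0.49933233 0.29073099] front [0.50124292 0.28947345] strip [0.50008075 0.29013904]
```

```bash
python3 plan.py 0 0.4904,0.2919,0.14,-12,5,-39.5,-12
```

```text
# step 14.1mm 8.0deg
{"jaw": [0, 0, 0, 0, 0], "dp": [[-0.0048, -0.002, 0.0168], [-0.0071, -0.002, 0.016], [-0.0092, -0.0019, 0.0149], [-0.0112, -0.0018, 0.0135], [-0.013, -0.0017, 0.0118]], "rotation": [[-0.0015, 0.0439, 0.0045], [-0.0015, 0.0439, 0.0045], [-0.0015, 0.0439, 0.0045], [-0.0015, 0.0439, 0.0045], [-0.0015, 0.0439, 0.0045]]}
```

Request:
move_arm:
  jaw: [0, 0, 0, 0, 0, 0, 0]
  dp:
    - [-0.005, -0.002, 0.017]
    - [-0.007, -0.002, 0.016]
    - [-0.009, -0.002, 0.015]
    - [-0.011, -0.002, 0.0135]
    - [-0.013, -0.002, 0.012]
    - [0, 0, 0]
    - [0, 0, 0]
  rotation:
    - [-0.0015, 0.044, 0.0045]
    - [-0.0015, 0.044, 0.0045]
    - [-0.0015, 0.044, 0.0045]
    - [-0.0015, 0.044, 0.0045]
    - [-0.0015, 0.044, 0.0045]
    - [0, 0, 0]
    - [0, 0, 0]

```text
clock: 20.8
position: [0.4927, 0.2904, 0.1411]
tool_rot: [-3.139, -0.692, -0.215]
force: [0.3, -0.1, 0.7]
grip_width: 0.0854
```

```bash
python3 - <<'E'
from h import *
s=st();print(np.round(s['qpos'],2))
r=R.from_euler('xyz',s["tool_rot"]);print("z",r.apply([0,0,1]).round(3),"x",r.apply([1,0,0]).round(3))
E
python3 plan.py 0 0.541,0.0,0.16,-7.7,8
```

```text
t 20.8 p [0.4927 0.2904 0.1411] rpy [-3.1389 -0.6915 -0.2147] F [ 0.3 -0.1  0.7] M [ 0.09  0.68 -0.02] w 0.0854
[-1.8   0.82  1.13  2.24 -0.58  0.17 -2.19]
z [ 0.624 -0.133 -0.77 ] x [ 0.753 -0.164  0.638]
# step 36.9mm 5.0deg
{"jaw": [0, 0, 0, 0, 0, 0, 0, 0], "dp": [[0.015, 0.0428, 0.0085], [0.0153, 0.0429, 0.007], [0.0154, 0.0431, 0.0056], [0.0154, 0.0433, 0.0041], [0.0153, 0.0434, 0.0026], [0.015, 0.0436, 0.0012], [0.0147, 0.0437, -0.0002], [0.0142, 0.0438, -0.0016]], "rotation": [[0.001, -0.0275, -0.003], [0.001, -0.0275, -0.003], [0.001, -0.0275, -0.003], [0.001, -0.0275, -0.003], [0.001, -0.0275, -0.003], [0.001, -0.0275, -0.003], [0.001, -0.0275, -0.003], [0.001, -0.0275, -0.003]]}
```

Request:
move_arm:
  jaw: [0, 0, 0, 0, 0]
  dp:
    - [-0.018, -0.0008, 0.02]
    - [-0.018, -0.0008, 0.02]
    - [-0.018, -0.0008, 0.021]
    - [0, 0, 0]
    - [0, 0, 0]
  rotation:
    - [0, 0, 0]
    - [0, 0, 0]
    - [0, 0, 0]
    - [0, 0, 0]
    - [0, 0, 0]

```text
clock: 21.42
position: [0.4899, 0.296, 0.0902]
tool_rot: [-3.139, -0.685, -0.223]
force: [0.6, 0.2, 0.4]
grip_width: 0.0856
```

```bash
python3 - <<'E'
from h import *
s=st();q=np.array(s['qpos']);print(np.round(q,2))
r=R.from_euler('xyz',s["tool_rot"]);print("z",r.apply([0,0,1]).round(3),"x",r.apply([1,0,0]).round(3))
# fit S-R-S chain
from scipy.optimize import least_squares
D=[([-1.34119869,.52186227,-.03632356,1.59985332,.02121428,1.02109424,-.11281391],[.1845,.5968,.1913],[-3.1405,.0001,2.8418]),
([-.59156896,.4397738,.36727659,1.80637684,-.18778235,.93096738,-.01101936],[.5408,.1243,.1882],[3.1413,-.0001,1.7137]),
([-.38791827,.59351001,.41997756,1.66005868,-.28310224,.95029339,.00542394],[.6223,.0068,.1551],[-3.1402,.0024,1.4383]),
([-.121,.665,.769,1.672,-.527,1.023,-.622],[.5529,-.2762,.1671],[3.141,.0001,.1207]),
([-.46,.67,.61,1.67,-.46,.94,-.54],[.6281,-.0121,.1323],[3.1404,-.0021,.7201]),
([-1.21,.6,.91,1.73,-.53,1.08,-1.82],[.5077,.2845,.2071],[3.1409,.0012,-.1331]),
([-1.8,.82,1.13,2.24,-.58,.17,-2.19],[.4927,.2904,.1411],[-3.1389,-.6915,-.2147]),
(q,s['position'],s['tool_rot'])]
import itertools
Z=lambda a:R.from_euler('z',a);Y=lambda a:R.from_euler('y',a)
def fk(q,p,sg):
    q=np.array(q)*sg
    A=Z(q[0]+p[4])*Y(q[1])*Z(q[2]);P=np.array([0,0,p[0]])+A.apply([0,0,p[1]]);A=A*Y(q[3])*Z(q[4]);P=P+A.apply([0,0,p[2]]);A=A*Y(q[5])*Z(q[6]+p[5]);P=P+A.apply([0,0,p[3]]);return P,A
best=None
for s1,s3,s5,s7 in itertools.product((1,-1),repeat=4):
    sg=np.array([s1,1,s3,1,s5,1,s7])
    def res(p):
        o=[]
        for q_,P,E in D:
            a,b=fk(q_,p,sg);o+=list((a-P)*3)+list((b.inv()*R.from_euler('xyz',E)).as_rotvec())
        return np.array(o)
    for o7 in (0,1.57,3.14,-1.57):
      for o1 in (0,1.57,3.14,-1.57):
        f=least_squares(res,[.36,.42,.4,.25,o1,o7])
        if best is None or f.cost<best[0]: best=(f.cost,sg,f.x,f.fun)
print(best[0],best[1],best[2].round(4));print(best[3].reshape(-1,6).round(3)[:,:])
np.savez("fk.npz",sg=best[1],p=best[2])
E
```

```text
t 21.43 p [0.4899 0.296  0.0902] rpy [-3.1385 -0.6849 -0.2226] F [0.6 0.2 0.4] M [0.17 0.69 0.  ] w 0.0856
[-1.77  0.95  1.08  2.25 -1.26  0.16 -1.61]
z [ 0.618 -0.137 -0.774] x [ 0.755 -0.171  0.633]
0.009738092163774076 [-1  1 -1  1 -1  1 -1] [ 0.3384  0.5614  0.4097  0.4055 -0.0952  1.4794]
[[ 0.006  0.01   0.042  0.    -0.    -0.004]
 [-0.008  0.01   0.024 -0.001  0.003 -0.014]
 [ 0.006  0.022  0.014 -0.    -0.002 -0.   ]
 [ 0.017  0.021 -0.017 -0.001 -0.     0.   ]
 [ 0.016  0.01   0.004  0.003 -0.006 -0.015]
 [-0.024  0.031 -0.014  0.     0.001  0.004]
 [ 0.002 -0.042 -0.014  0.06  -0.001  0.012]
 [-0.007 -0.036 -0.039  0.06   0.003  0.018]]
```

```bash
python3 plan.py 0 0.49,0.29,0.17,-10,5  0.537,0.0005,0.17,-7.7,5
```

```text
# step 16.0mm 7.9deg
# step 58.7mm 0.5deg
{"jaw": [0, 0, 0, 0, 0, 0, 0, 0, 0, 0], "dp": [[0.0129, 0.0014, -0.0152], [0.0107, 0.0015, -0.0168], [0.0083, 0.0015, -0.0181], [0.0057, 0.0015, -0.0191], [0.003, 0.0015, -0.0197], [0.0241, 0.0692, 0.0], [0.0236, 0.0694, 0.0], [0.023, 0.0696, 0.0], [0.0225, 0.0698, 0.0], [0.0219, 0.07, 0.0]], "rotation": [[0.0009, -0.0436, -0.0029], [0.0009, -0.0436, -0.0029], [0.0009, -0.0436, -0.0029], [0.0009, -0.0436, -0.0029], [0.0009, -0.0436, -0.0029], [-0.0, 0.0, -0.0026], [-0.0, 0.0, -0.0026], [-0.0, 0.0, -0.0026], [-0.0, 0.0, -0.0026], [-0.0, 0.0, -0.0026]]}
```

Request:
move_arm:
  jaw: [0, 0, 0, 0, 0, 0, 0, 0, 0, 0]
  dp:
    - [0.013, 0.0014, -0.015]
    - [0.011, 0.0015, -0.017]
    - [0.008, 0.0015, -0.018]
    - [0.006, 0.0015, -0.019]
    - [0.003, 0.0015, -0.02]
    - [0.024, 0.069, 0]
    - [0.0235, 0.069, 0]
    - [0.023, 0.07, 0]
    - [0.0225, 0.07, 0]
    - [0.022, 0.07, 0]
  rotation:
    - [0.001, -0.0436, -0.003]
    - [0.001, -0.0436, -0.003]
    - [0.001, -0.0436, -0.003]
    - [0.001, -0.0436, -0.003]
    - [0.001, -0.0436, -0.003]
    - [0, 0, -0.0026]
    - [0, 0, -0.0026]
    - [0, 0, -0.0026]
    - [0, 0, -0.0026]
    - [0, 0, -0.0026]

```text
clock: 22.68
position: [0.5393, -0.0006, 0.1715]
tool_rot: [3.14, -0.002, -0.13]
force: [0.6, 0.4, 0.2]
grip_width: 0.0854
```

```bash
python3 - <<'E'
from h import *
s=st();q=np.array(s['qpos']);print(np.round(q,2))
E
python3 plan.py 0 0.537,-0.0005,0.12,-7.7,4,20,-7.7 k,k,0.073,k,3
```

```text
t 22.68 p [ 0.5393 -0.0006  0.1715] rpy [ 3.140e+00 -2.400e-03 -1.299e-01] F [0.6 0.4 0.2] M [-0.01 -0.01  0.01] w 0.0854
[-0.84  0.71  1.14  1.88 -0.75  1.06 -1.08]
# step 12.9mm 5.0deg
# step 15.7mm 0.0deg
{"jaw": [0, 0, 0, 0, 0, 0, 0], "dp": [[-0.0008, 0.0, 0.0161], [0.0007, 0.0, 0.0161], [0.0021, 0.0001, 0.016], [0.0035, 0.0001, 0.0157], [0.0067, -0.0, 0.0184], [0.0067, -0.0, 0.0184], [0.0067, -0.0, 0.0184]], "rotation": [[0.0002, -0.028, 0.0003], [0.0002, -0.028, 0.0003], [0.0002, -0.028, 0.0003], [0.0002, -0.028, 0.0003], [0.0, 0.0, 0.0], [0.0, 0.0, 0.0], [0.0, 0.0, 0.0]]}
```

Request:
move_arm:
  jaw: [0, 0, 0, 0, 0, 0, 0, 0]
  dp:
    - [-0.0008, 0, 0.016]
    - [0.0007, 0, 0.016]
    - [0.002, 0, 0.016]
    - [0.0035, 0, 0.016]
    - [0.0067, 0, 0.0184]
    - [0.0067, 0, 0.0184]
    - [0.005, 0, 0.014]
    - [0, 0, 0]
  rotation:
    - [0, -0.028, 0]
    - [0, -0.028, 0]
    - [0, -0.028, 0]
    - [0, -0.028, 0]
    - [0, 0, 0]
    - [0, 0, 0]
    - [0, 0, 0]
    - [0, 0, 0]

```text
clock: 23.68
position: [0.5355, 0.0017, 0.075]
tool_rot: [3.137, 0.352, -0.128]
force: [-0.4, 0.5, -0.6]
grip_width: 0.0853
```

```bash
python3 - <<'E'
from h import *
s=st();q=np.array(s['qpos']);print(np.round(q,2))
E
python3 plan.py 0 0.537,-0.0005,0.074,-7.7,1,20,-7.7
```

```text
t 23.68 p [0.5355 0.0017 0.075 ] rpy [ 3.1371  0.3523 -0.1282] F [-0.4  0.5 -0.6] M [-0.02 -0.33  0.01] w 0.0853
[-0.6   0.99  0.95  1.63 -0.74  1.34 -1.12]
# step 2.8mm 0.5deg
{"jaw": [0], "dp": [[0.0025, 0.0024, 0.0005]], "rotation": [[0.0021, 0.001, 0.0019]]}
```

Request:
move_arm:
  jaw: [0, 150, 255, 255, 255, 255, 255, 255]
  dp:
    - [0.0025, 0.0024, 0.0005]
    - [0, 0, 0]
    - [0, 0, 0]
    - [0, 0, 0]
    - [0, 0, 0]
    - [0, 0, 0]
    - [0, 0, 0]
    - [0, 0, 0]
  rotation:
    - [0.002, 0.001, 0.002]
    - [0, 0, 0]
    - [0, 0, 0]
    - [0, 0, 0]
    - [0, 0, 0]
    - [0, 0, 0]
    - [0, 0, 0]
    - [0, 0, 0]
  squeeze: 80

```text
clock: 24.68
position: [0.5374, -0.0008, 0.0743]
tool_rot: [3.141, 0.349, -0.135]
force: [0.3, -0.2, -0.0]
grip_width: -0.0001
```

```bash
python3 - <<'E'
from h import *
s=st()
r=R.from_euler('xyz',s["tool_rot"]);print((r.inv().apply([0,0,.04])/.8).round(4))
E
```

```text
t 24.68 p [ 0.5374 -0.0008  0.0743] rpy [ 3.1411  0.349  -0.1348] F [ 0.3 -0.2 -0. ] M [-0.04 -0.38  0.06] w -0.0001
[-0.0171  0.     -0.047 ]
```

Request:
move_arm:
  jaw: [255, 255, 255, 255]
  dp:
    - [-0.005, 0, -0.014]
    - [-0.006, 0, -0.016]
    - [-0.006, 0, -0.017]
    - [0, 0, 0]
  rotation:
    - [0, 0, 0]
    - [0, 0, 0]
    - [0, 0, 0]
    - [0, 0, 0]

```text
clock: 25.18
position: [0.538, -0.0008, 0.1156]
tool_rot: [-3.141, 0.347, -0.135]
force: [0.8, -0.4, 1.0]
grip_width: -0.0002
```

```bash
python3 - <<'E'
from h import *
s=st()
for n,p in (("scene","s4.png"),("side","d4.png")):
    c,im=snap(n,n+"6.png"); a=cv2.imread("pics/"+p)
    P=proj(c,[[.537,0,.1]])[0].astype(int); x,y=P
    d=cv2.absdiff(a,im).max(2)[y-60:y+60,x-80:x+80]>40
    print(n,P)
    for img in (a,im):
        g=img[y-60:y+60,x-80:x+80]; m=((g.min(2)>120)&(g.max(2).astype(int)-g.min(2)<75)).astype(np.uint8)
        k,l,stt,ce=cv2.connectedComponentsWithStats(m); i=1+np.argmax(stt[1:,4]); print(stt[i],ce[i].round(1))
E
```

```text
t 25.18 p [ 0.538  -0.0008  0.1156] rpy [-3.1415  0.3472 -0.1345] F [ 0.8 -0.4  1. ] M [-0.04 -0.37 -0.02] w -0.0002
scene [325 179]
[  20   38  109   82 4154] [79.2 82.2]
[  20   44  109   76 4275] [79.1 83.2]
side [330 187]
[  38   43   87   64 2641] [79.2 74.2]
[  20   34  111   86 4456] [72.4 77.2]
```

```bash
python3 - <<'E'
from h import *
a=cv2.imread("pics/scene6.png");b=cv2.imread("pics/side6.png");c,w=snap("wrist","w6.png")
f=lambda im,x,y:cv2.resize(im[y-50:y+50,x-66:x+67],(400,300),interpolation=cv2.INTER_CUBIC)
k=lambda x:cv2.resize(x,(400,300))
cv2.imwrite("pics/v12.png",np.vstack([np.hstack([f(a,320,195),f(b,328,195)]),np.hstack([k(w[50:350,120:520]),f(cv2.imread("pics/side6.png"),383,115)])]))
E
```

```text
(no output)
```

View pics/v12.png

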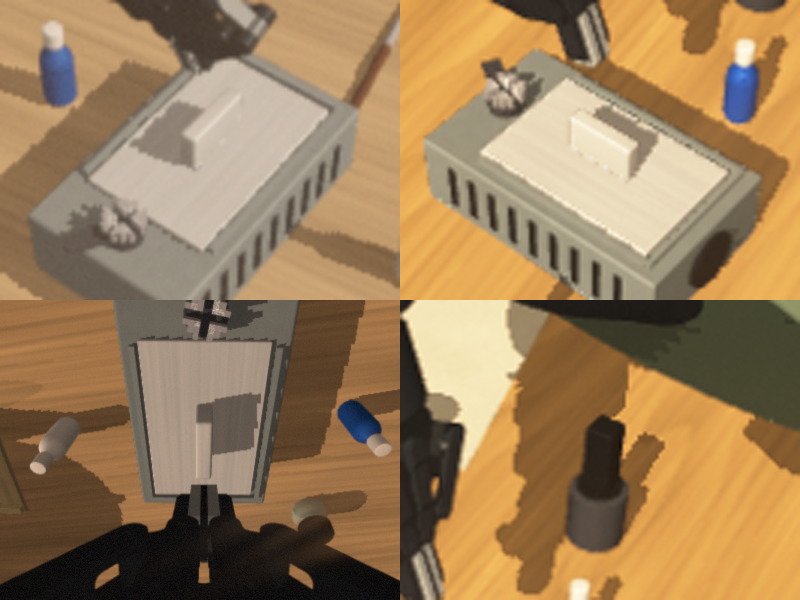

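The picture shows the cover untouched and the key upright in its tube. The closed fingertips sit higher and further back than reported. I triangulate them.

```bash
python3 - <<'E'
from h import *
s=st()
print(tri((320-66+207/3.008,145+62/3),(328-66+188/3.008,145+64/3)))
c=cal("wrist");print("TCP in wrist",proj(c,[s["position"]])," seen tip ~(323,235)")
r=R.from_euler('xyz',s["tool_rot"]);p=np.array(s["position"])
for L in (0,.01,.02,.03,.04): 
    P=p-L*r.apply([0,0,1]); print(L,P.round(3),proj(c,[P])[0].round(0),proj(cal("scene"),[P])[0].round(0),proj(cal("side"),[P])[0].round(0))
print("wrist cam in tool",r.inv().apply(c[2][:3,3]-p).round(4))
E
```

```text
t 25.32 p [ 0.5373 -0.0007  0.114 ] rpy [ 3.1413  0.3494 -0.1347] F [0.2 0.7 0.3] M [ 0.   -0.37 -0.01] w 0.0002
(array([0.5507, 0.0013, 0.1507]), np.float64(0.0001))
TCP in wrist [[321.0844425  225.52108027]]  seen tip ~(323,235)
0 [ 0.537 -0.001  0.114] [321. 226.] [325. 174.] [331. 182.]
0.01 [ 0.541 -0.001  0.123] [321. 231.] [324. 172.] [330. 178.]
0.02 [ 0.544 -0.002  0.133] [321. 237.] [323. 170.] [328. 173.]
0.03 [ 0.548 -0.002  0.142] [321. 244.] [322. 167.] [327. 169.]
0.04 [ 0.551 -0.002  0.152] [320. 252.] [321. 165.] [325. 165.]
wrist cam in tool [ 0.0679  0.0017 -0.1812]
```

```bash
python3 plan.py 0 0.5245,0.001,0.040,-7.7,5,20,-7.7
```

```text
# step 15.0mm 0.0deg
{"jaw": [0, 0, 0, 0, 0], "dp": [[0.0033, 0.0, 0.0185], [0.0033, 0.0, 0.0185], [0.0033, 0.0, 0.0185], [0.0033, 0.0, 0.0185], [0.0033, 0.0, 0.0185]], "rotation": [[0.0, 0.0, -0.0], [0.0, 0.0, -0.0], [0.0, 0.0, -0.0], [0.0, 0.0, -0.0], [0.0, 0.0, -0.0]]}
```

Request:
move_arm:
  jaw: [0, 0, 0, 0, 0, 0, 0, 0, 0]
  dp:
    - [0, 0, 0]
    - [0, 0, 0]
    - [0, 0, 0]
    - [0.0033, 0, 0.0185]
    - [0.0033, 0, 0.0185]
    - [0.0033, 0, 0.0185]
    - [0.0033, 0, 0.0185]
    - [0.0025, 0, 0.0135]
    - [0, 0, 0]
  rotation:
    - [0, 0, 0]
    - [0, 0, 0]
    - [0, 0, 0]
    - [0, 0, 0]
    - [0, 0, 0]
    - [0, 0, 0]
    - [0, 0, 0]
    - [0, 0, 0]
    - [0, 0, 0]

```text
clock: 26.45
position: [0.525, 0.0008, 0.0435]
tool_rot: [3.141, 0.35, -0.135]
force: [0.7, 0.3, -0.2]
grip_width: 0.0854
```

```bash
python3 - <<'E'
from h import *
s=st();print(np.round(s['qpos'],2))
E
python3 plan.py 0 0.5245,0.001,0.041,-7.7,1,20,-7.7
```

```text
t 26.45 p [0.525  0.0008 0.0435] rpy [ 3.1408  0.3501 -0.135 ] F [ 0.7  0.3 -0.2] M [-0.01 -0.36 -0.04] w 0.0854
[-0.6   1.01  0.93  1.68 -0.77  1.28 -1.09]
# step 2.6mm 0.1deg
{"jaw": [0], "dp": [[0.0005, -0.0002, 0.0032]], "rotation": [[0.0002, 0.0003, -0.0002]]}
```

Request:
move_arm:
  jaw: [0, 150, 255, 255, 255, 255, 255]
  dp:
    - [0.0005, 0, 0.002]
    - [0, 0, 0]
    - [0, 0, 0]
    - [0, 0, 0]
    - [0, 0, 0]
    - [0, 0, 0]
    - [0, 0, 0]
  rotation:
    - [0, 0, 0]
    - [0, 0, 0]
    - [0, 0, 0]
    - [0, 0, 0]
    - [0, 0, 0]
    - [0, 0, 0]
    - [0, 0, 0]

```text
clock: 27.32
position: [0.5254, 0.0007, 0.0428]
tool_rot: [3.141, 0.349, -0.135]
force: [0.8, -0.5, 6.5]
grip_width: 0.0099
```

```bash
python3 - <<'E'
from h import *
s=st()
E
```

```text
t 27.32 p [0.5254 0.0007 0.0428] rpy [ 3.1412  0.3487 -0.1349] F [ 0.8 -0.5  6.5] M [ 0.05 -0.09  0.02] w 0.0099
```

Request:
move_arm:
  jaw: [255, 255, 255, 255, 255, 255]
  dp:
    - [-0.002, 0, -0.006]
    - [-0.006, 0, -0.0165]
    - [-0.008, 0, -0.022]
    - [-0.008, 0, -0.022]
    - [-0.006, 0, -0.0165]
    - [0, 0, 0]
  rotation:
    - [0, 0, 0]
    - [0, 0, 0]
    - [0, 0, 0]
    - [0, 0, 0]
    - [0, 0, 0]
    - [0, 0, 0]

```text
clock: 28.08
position: [0.5258, 0.0009, 0.1142]
tool_rot: [-3.141, 0.348, -0.135]
force: [0.2, 0.3, -2.6]
grip_width: 0.0099
```

```bash
cat > place.py <<'E'
# rows from the present pose to the placing pose raised by up [m] and shifted dx along rest x; args: up dx n
from h import *; import sys,json
def T(p,r): M=np.eye(4);M[:3,:3]=r.as_matrix();M[:3,3]=p;return M
T0=T([.5254,.0007,.0428],R.from_euler('xyz',[3.1412,.3487,-.1349]))
C0=T([.5406,-.0006,.060],R.from_euler('z',-7.7,degrees=True))
th=np.radians(39.5); x0=-.0569
C1=T([.4995,.290,0],R.from_euler('z',-12.0,degrees=True))@T([x0+.07*np.cos(th)+float(sys.argv[2]),0,.006+.07*np.sin(th)+float(sys.argv[1])],R.from_euler('y',-th))
G=C1@np.linalg.inv(C0)@T0
s=bot.observe();n=int(sys.argv[3]);p=np.array(s["position"]);r=R.from_euler('xyz',s["tool_rot"]);rg=R.from_matrix(G[:3,:3])
print("goal",G[:3,3].round(4),rg.as_euler('xyz').round(4),"zdir",rg.apply([0,0,1]).round(3))
rv=(r.inv()*rg).as_rotvec()/n;d=(G[:3,3]-p)/n;dp=[]
for i in range(n): dp.append((r.inv().apply(d)/.8).round(4).tolist()); r=r*R.from_rotvec(rv)
print(np.linalg.norm(d)*1e3,np.degrees(np.linalg.norm(rv)));print("dp",json.dumps(dp),"rot",(rv/np.pi).round(4).tolist())
E
python3 - <<'E'
from h import *
st()
c,im=snap("side","d7.png")
E
python3 place.py 0.07 0.003 10
```

```text
t 28.07 p [0.5258 0.0009 0.1142] rpy [-3.1415  0.3476 -0.1345] F [ 0.2  0.3 -2.6] M [-0.06 -0.53 -0.01] w 0.0099
goal [0.4987 0.2894 0.0976] [ 3.1415 -0.3407 -0.2099] zdir [ 0.327 -0.07  -0.943]
29.013065496198976 3.972131522520613
dp [[-0.007, -0.0353, 0.0046], [-0.0076, -0.0352, 0.0041], [-0.0081, -0.0352, 0.0036], [-0.0086, -0.0351, 0.003], [-0.0091, -0.035, 0.0024], [-0.0095, -0.035, 0.0018], [-0.0098, -0.0349, 0.0011], [-0.0102, -0.0348, 0.0004], [-0.0104, -0.0347, -0.0003], [-0.0107, -0.0346, -0.001]] rot [0.0, 0.0219, 0.0024]
```

Request:
move_arm:
  jaw: [255, 255, 255, 255, 255, 255, 255, 255, 255, 255]
  dp:
    - [-0.007, -0.035, 0.002]
    - [-0.0076, -0.035, 0.002]
    - [-0.008, -0.035, 0.002]
    - [-0.0086, -0.035, 0.002]
    - [-0.009, -0.035, 0.0024]
    - [-0.0095, -0.035, 0.0018]
    - [-0.01, -0.035, 0.001]
    - [-0.01, -0.035, 0.0004]
    - [-0.0104, -0.035, 0]
    - [-0.0107, -0.035, -0.001]
  rotation:
    - [0, 0.0219, 0.0024]
    - [0, 0.0219, 0.0024]
    - [0, 0.0219, 0.0024]
    - [0, 0.0219, 0.0024]
    - [0, 0.0219, 0.0024]
    - [0, 0.0219, 0.0024]
    - [0, 0.0219, 0.0024]
    - [0, 0.0219, 0.0024]
    - [0, 0.0219, 0.0024]
    - [0, 0.0219, 0.0024]

```text
clock: 29.38
position: [0.4996, 0.29, 0.1024]
tool_rot: [3.141, -0.341, -0.208]
force: [-0.1, -0.3, -3.4]
grip_width: 0.01
```

Request:
move_arm:
  jaw: [255, 255]
  dp:
    - [0, 0, 0]
    - [0, 0, 0]
  rotation:
    - [0, 0, 0]
    - [0, 0, 0]

```text
clock: 29.62
position: [0.5, 0.2886, 0.1026]
tool_rot: [3.14, -0.339, -0.208]
force: [0.2, -0.8, -2.7]
grip_width: 0.01
```

```bash
python3 - <<'E'
from h import *
s=st();print(np.round(s['qpos'],2))
for n in("scene","side"):
    c,im=snap(n,n+"8.png")
    P=proj(c,[[.49,.29,.12]])[0].astype(int);x,y=P
    g=im[max(0,y-70):y+70,x-80:x+80]; m=((g.min(2)>95)&(g.max(2).astype(int)-g.min(2)<75)).astype(np.uint8)
    cn=sorted(cv2.findContours(m,0,2)[0],key=cv2.contourArea)[-1]
    print(n,P,cv2.contourArea(cn),(cv2.approxPolyDP(cv2.convexHull(cn),3,True).reshape(-1,2)+[x-80,max(0,y-70)]).tolist())
E
python3 place.py 0.02 0.003 4
```

```text
t 29.62 p [0.5    0.2886 0.1026] rpy [ 3.1397 -0.3387 -0.2079] F [ 0.2 -0.8 -2.7] M [ 0.13  0.53 -0.01] w 0.01
[-1.56  0.88  1.19  2.07 -1.04  0.64 -1.57]
scene [489 215] 961.0 [[515, 229], [507, 237], [455, 206], [471, 199], [500, 198]]
side [261 308] 3321.0 [[340, 299], [264, 291], [247, 277], [240, 257], [288, 238], [340, 238]]
goal [0.4987 0.2894 0.0476] [ 3.1415 -0.3407 -0.2099] zdir [ 0.327 -0.07  -0.943]
13.850231089055876 0.029720260982316702
dp [[-0.0063, -0.0003, 0.0161], [-0.0064, -0.0003, 0.0161], [-0.0064, -0.0003, 0.0161], [-0.0064, -0.0003, 0.0161]] rot [0.0001, 0.0002, 0.0]
```

```bash
cat >> place.py <<'E'
T1=T(s["position"],R.from_euler('xyz',s["tool_rot"]));Cn=T1@np.linalg.inv(T0)@C0
K=[[x,y,.005,1] for x,y in((.07,.045),(.07,-.045),(-.07,-.045),(-.07,.045))]
Q=(Cn@np.array(K).T).T[:,:3]; print("corners now",Q.round(3).tolist())
for nm in("scene","side"): print(nm,proj(cal(nm),Q).round(0).tolist())
E
python3 place.py 0.02 0.003 4 | tail -3
python3 - <<'E'
from h import *
c=cal("scene");im=cv2.imread("pics/scene8.png");
# edges along image row/col near predicted upper corners
g=cv2.Canny(cv2.GaussianBlur(im,(3,3),0),40,100)
l=cv2.HoughLinesP(g[150:300,420:560],1,np.pi/360,18,minLineLength=22,maxLineGap=4)
print([(a+420,b+150,c_+420,d+150) for a,b,c_,d in l.reshape(-1,4).tolist()][:20])
g=cv2.Canny(cv2.GaussianBlur(cv2.imread("pics/side8.png"),(3,3),0),40,100)
l=cv2.HoughLinesP(g[220:400,180:340],1,np.pi/360,18,minLineLength=22,maxLineGap=4)
print([(a+180,b+220,c_+180,d+220) for a,b,c_,d in l.reshape(-1,4).tolist()][:20])
E
```

```text
corners now [[0.561, 0.322, 0.174], [0.542, 0.234, 0.174], [0.436, 0.257, 0.085], [0.455, 0.345, 0.085]]
scene [[510.0, 235.0], [456.0, 204.0], [473.0, 199.0], [519.0, 225.0]]
side [[205.0, 284.0], [251.0, 248.0], [304.0, 319.0], [262.0, 358.0]]
[(456, 206, 507, 237), (467, 200, 513, 226), (431, 270, 484, 289), (525, 187, 557, 176), (462, 238, 505, 264), (450, 239, 499, 270), (420, 265, 470, 298), (525, 198, 551, 189), (435, 272, 476, 299), (492, 187, 503, 210), (489, 288, 520, 299), (473, 199, 514, 227), (485, 290, 504, 268), (464, 201, 488, 217), (504, 199, 517, 177), (454, 241, 500, 270), (497, 198, 510, 171), (456, 207, 492, 229), (423, 268, 470, 299), (436, 273, 475, 299)]
[(185, 342, 219, 303), (212, 327, 242, 297), (180, 340, 216, 298), (292, 363, 316, 339), (237, 259, 243, 281), (180, 364, 210, 326), (200, 386, 217, 362), (229, 244, 277, 280), (236, 361, 266, 392), (327, 235, 339, 258), (216, 300, 260, 357), (276, 222, 296, 255), (180, 349, 220, 303), (262, 356, 302, 319), (205, 285, 223, 308), (207, 374, 224, 352), (205, 283, 235, 259), (240, 330, 280, 316), (180, 372, 195, 350), (303, 293, 334, 301)]
```

Observed cover edges lie within about 2 px of the prediction, so I lower it.

Request:
move_arm:
  jaw: [255, 255, 255, 255, 255, 255]
  dp:
    - [-0.0063, -0.0003, 0.016]
    - [-0.0064, -0.0003, 0.016]
    - [-0.0064, -0.0003, 0.016]
    - [-0.0064, -0.0003, 0.016]
    - [0, 0, 0]
    - [0, 0, 0]
  rotation:
    - [0, 0, 0]
    - [0, 0, 0]
    - [0, 0, 0]
    - [0, 0, 0]
    - [0, 0, 0]
    - [0, 0, 0]

```text
clock: 30.48
position: [0.4984, 0.2904, 0.048]
tool_rot: [3.141, -0.339, -0.209]
force: [-0.0, -0.8, -2.0]
grip_width: 0.0099
```

```bash
python3 -c "
from h import *
s=st();print(np.round(s['qpos'],2))"
python3 place.py 0.004 0.003 4
```

```text
t 30.48 p [0.4984 0.2904 0.048 ] rpy [ 3.1408 -0.3395 -0.2086] F [-0.  -0.8 -2. ] M [ 0.09  0.56 -0.01] w 0.0099
[-1.5   0.92  1.05  2.1  -1.16  0.53 -1.5 ]
goal [0.4987 0.2894 0.0316] [ 3.1415 -0.3407 -0.2099] zdir [ 0.327 -0.07  -0.943]
4.115738236275512 0.025824743097035117
dp [[-0.0016, 0.0003, 0.0049], [-0.0016, 0.0003, 0.0049], [-0.0016, 0.0003, 0.0049], [-0.0016, 0.0003, 0.0049]] rot [0.0, 0.0001, 0.0001]
corners now [[0.559, 0.324, 0.119], [0.54, 0.236, 0.119], [0.434, 0.259, 0.03], [0.453, 0.347, 0.03]]
scene [[500.0, 254.0], [450.0, 224.0], [466.0, 216.0], [509.0, 241.0]]
side [[212.0, 305.0], [256.0, 269.0], [305.0, 336.0], [266.0, 373.0]]
```

Request:
move_arm:
  jaw: [255, 255, 255, 255, 255, 255]
  dp:
    - [-0.0016, 0.0003, 0.005]
    - [-0.0016, 0.0003, 0.005]
    - [-0.0016, 0.0003, 0.005]
    - [-0.0016, 0.0003, 0.005]
    - [0, 0, 0]
    - [0, 0, 0]
  rotation:
    - [0, 0, 0]
    - [0, 0, 0]
    - [0, 0, 0]
    - [0, 0, 0]
    - [0, 0, 0]
    - [0, 0, 0]

```text
clock: 31.22
position: [0.4985, 0.2894, 0.0311]
tool_rot: [3.141, -0.339, -0.208]
force: [0.5, -0.7, -2.3]
grip_width: 0.01
```

```bash
python3 -c "
from h import *
s=st();print(np.round(s['qpos'],2))"
python3 place.py -0.002 0.002 3
```

```text
t 31.23 p [0.4985 0.2894 0.0311] rpy [ 3.1408 -0.3393 -0.2085] F [ 0.5 -0.7 -2.3] M [0.16 0.57 0.01] w 0.01
[-1.47  0.92  0.99  2.1  -1.19  0.48 -1.48]
goal [0.4977 0.2896 0.0256] [ 3.1415 -0.3407 -0.2099] zdir [ 0.327 -0.07  -0.943]
1.8658491980695127 0.038085788913281876
dp [[-0.0011, -0.0, 0.002], [-0.0011, -0.0, 0.002], [-0.0011, -0.0, 0.002]] rot [0.0, 0.0001, 0.0001]
corners now [[0.559, 0.324, 0.102], [0.54, 0.235, 0.102], [0.434, 0.258, 0.013], [0.453, 0.346, 0.013]]
scene [[496.0, 260.0], [447.0, 230.0], [463.0, 221.0], [506.0, 246.0]]
side [[215.0, 309.0], [257.0, 274.0], [306.0, 340.0], [267.0, 377.0]]
```

Request:
move_arm:
  jaw: [255, 255, 255, 255]
  dp:
    - [-0.0009, 0, 0.002]
    - [-0.0009, 0, 0.002]
    - [-0.0007, 0, 0.0015]
    - [0, 0, 0]
  rotation:
    - [0, 0, 0]
    - [0, 0, 0]
    - [0, 0, 0]
    - [0, 0, 0]

```text
clock: 31.72
position: [0.4988, 0.2896, 0.028]
tool_rot: [-3.14, -0.341, -0.21]
force: [-23.4, -1.0, 47.3]
grip_width: 0.0094
```

Request:
move_arm:
  jaw: [255, 255]
  dp:
    - [0.0005, 0, -0.0014]
    - [0, 0, 0]
  rotation:
    - [0, 0, 0]
    - [0, 0, 0]

```text
clock: 31.98
position: [0.4987, 0.2895, 0.0283]
tool_rot: [-3.141, -0.341, -0.209]
force: [-8.3, -0.2, 17.7]
grip_width: 0.01
```

Request:
move_arm:
  jaw: [255, 255, 255]
  dp:
    - [0.0002, 0, -0.0006]
    - [0, 0, 0]
    - [0, 0, 0]
  rotation:
    - [0, 0, 0]
    - [0, 0, 0]
    - [0, 0, 0]

```text
clock: 32.35
position: [0.4986, 0.2895, 0.0285]
tool_rot: [3.142, -0.341, -0.209]
force: [-5.2, 0.2, 11.4]
grip_width: 0.0101
```

Request:
move_arm:
  jaw: [220, 200, 180, 120, 60, 0, 0, 0, 0, 0]
  dp:
    - [0, 0, 0]
    - [0, 0, 0]
    - [0, 0, 0]
    - [0, 0, 0]
    - [0, 0, 0]
    - [0, 0, 0]
    - [0, 0, 0]
    - [0, 0, -0.015]
    - [0, 0, -0.04]
    - [0, 0, -0.04]
  rotation:
    - [0, 0, 0]
    - [0, 0, 0]
    - [0, 0, 0]
    - [0, 0, 0]
    - [0, 0, 0]
    - [0, 0, 0]
    - [0, 0, 0]
    - [0, 0, 0]
    - [0, 0, 0]
    - [0, 0, 0]

```text
clock: 33.6
position: [0.4728, 0.2946, 0.101]
tool_rot: [3.141, -0.339, -0.209]
force: [0.1, 0.5, 0.5]
grip_width: 0.0854
```

Request:
move_arm:
  jaw: [0, 0, 0, 0]
  dp:
    - [0, 0, -0.06]
    - [0, 0, -0.06]
    - [0, 0, -0.06]
    - [0, 0, 0]
  rotation:
    - [0, 0, 0]
    - [0, 0, 0]
    - [0, 0, 0]
    - [0, 0, 0]

```text
clock: 34.1
position: [0.4259, 0.3063, 0.2364]
tool_rot: [-3.138, -0.337, -0.207]
force: [0.5, 0.1, -1.1]
grip_width: 0.0855
```

```bash
python3 - <<'E'
from h import *
s=st();print(np.round(s['qpos'],2))
def T(p,r): M=np.eye(4);M[:3,:3]=r.as_matrix();M[:3,3]=p;return M
th=np.radians(39.5);x0=-.0569
C1=T([.4995,.290,0],R.from_euler('z',-12.0,degrees=True))@T([x0+.07*np.cos(th),0,.006+.07*np.sin(th)],R.from_euler('y',-th))
K=[[x,y,.005,1] for x,y in((.07,.045),(.07,-.045),(-.07,-.045),(-.07,.045))]
K+=[[x,y,.035,1] for x,y in((.025,.006),(.025,-.006),(-.025,-.006),(-.025,.006))]
Q=(C1@np.array(K).T).T[:,:3]
for n in("scene","side","wrist"):
    c,im=snap(n,n+"9.png");p=proj(c,Q);print(n,p.round(0).tolist())
    lo=np.maximum(p.min(0)-25,0).astype(int);hi=(p.max(0)+25).astype(int)
    g=cv2.Canny(cv2.GaussianBlur(im,(3,3),0),30,80)[lo[1]:hi[1],lo[0]:hi[0]]
    l=cv2.HoughLinesP(g,1,np.pi/360,18,minLineLength=20,maxLineGap=4)
    # for each predicted edge, nearest hough lines
    for i,j in((0,1),(1,2),(2,3),(3,0),(4,5),(5,6),(6,7),(7,4)):
        e=p[j]-p[i];L=np.linalg.norm(e);nrm=np.array([-e[1],e[0]])/L;o=[]
        for a in l.reshape(-1,4):
            u=(a[:2]+lo-p[i]);v=(a[2:]+lo-p[i]);d1,d2=u@nrm,v@nrm;t=np.array([u@e,v@e])/L**2
            if max(abs(d1),abs(d2))<6 and abs(d1-d2)<4 and t.min()>-.2 and t.max()<1.2: o.append((round(float(d1),1),round(float(d2),1),*t.round(2).tolist()))
        print((i,j),round(L),o[:5])
E
```

```text
t 34.1 p [0.4259 0.3063 0.2364] rpy [-3.1384 -0.3374 -0.2068] F [ 0.5  0.1 -1.1] M [0.18 0.33 0.01] w 0.0855
[-1.9   0.63  1.42  2.04 -0.55  0.8  -2.02]
scene [[496.0, 259.0], [447.0, 230.0], [464.0, 221.0], [506.0, 246.0], [488.0, 228.0], [481.0, 224.0], [486.0, 221.0], [492.0, 224.0]]
(0, 1) 57 [(-1.8, -2.4, 1.1, 0.05), (-1.6, -1.9, 1.07, 0.03)]
(1, 2) 19 []
(2, 3) 49 [(3.1, 3.2, -0.03, 0.98)]
(3, 0) 17 []
(4, 5) 7 []
(5, 6) 5 []
(6, 7) 7 []
(7, 4) 5 []
side [[216.0, 312.0], [259.0, 277.0], [307.0, 342.0], [268.0, 379.0], [258.0, 318.0], [264.0, 314.0], [282.0, 338.0], [276.0, 343.0]]
(0, 1) 55 [(-2.6, -1.9, -0.18, 1.17)]
(1, 2) 81 [(1.0, 1.0, 0.41, 0.95)]
(2, 3) 54 [(4.4, 3.3, 0.98, 0.02), (-0.3, 0.6, 0.79, -0.14), (-5.0, -4.3, 1.15, -0.15)]
(3, 0) 85 [(0.0, -1.4, 1.01, -0.11), (0.5, -0.2, 0.63, 0.1)]
(4, 5) 8 []
(5, 6) 31 []
(6, 7) 7 []
(7, 4) 31 [(-0.2, -0.4, 0.98, 0.17)]
wrist [[283.0, 117.0], [361.0, 117.0], [353.0, 212.0], [291.0, 212.0], [317.0, 163.0], [327.0, 163.0], [327.0, 198.0], [317.0, 198.0]]
(0, 1) 77 [(-2.6, -2.6, 0.25, 1.02)]
(1, 2) 95 [(-1.1, -1.7, 0.94, 0.33)]
(2, 3) 62 [(-0.4, -0.4, 1.16, 0.76)]
(3, 0) 95 [(2.1, 2.3, 0.54, 0.05), (1.8, 2.2, 0.89, 0.55)]
(4, 5) 10 []
(5, 6) 35 []
(6, 7) 9 []
(7, 4) 35 []
```

```bash
python3 - <<'E'
from h import *
a=cv2.imread("pics/scene0.png");b=cv2.imread("pics/scene9.png")
for n,(x,y,w,h) in dict(blue=(263,150,20,33),white=(383,208,22,36),fig=(335,315,25,33),can=(143,198,50,60),jar=(305,122,26,28),brush=(368,138,28,42),key=(194,126,32,52),screw=(270,195,40,40)).items():
    d=cv2.absdiff(a,b)[y:y+h,x:x+w].max(2); A=cv2.cvtColor(a,6)[y:y+h,x:x+w].astype(np.float32);B=cv2.cvtColor(b,6)[y:y+h,x:x+w].astype(np.float32)
    print(n,(d>45).mean().round(3),np.round(cv2.phaseCorrelate(A,B,cv2.createHanningWindow((w,h),5))[0],2))
E
```

```text
blue 0.097 [0.11 0.12]
white 0.062 [ 0.25 -0.5 ]
fig 0.0 [0.5  0.03]
can 0.0 [-0.05  0.  ]
jar 0.091 [ 0.59 -0.22]
brush 0.044 [0.14 0.42]
key 0.007 [ 0.22 -0.09]
screw 0.198 [7.75 3.25]
```

```bash
python3 -c "
from h import *
print(workorder.job_done())"
```

```text
the job is handed in; nothing more can be done
None
```

The job is handed in after about 34 s of robot time: the screw is open, the key is back in its stand, and the cover leans on the rest.

- **Screw:** I seated the key in the slot and turned it anticlockwise with the key only. At the stop, the torque about the screw axis rose from 0.13 to 0.73 N·m. Pictures showed the ear swung off the cover.
- **Key:** It went back into the tube until its collar met the rim with 13 N. A picture afterwards showed it standing upright.
- **Cover:** I lifted it by the rib and set it on the rest, tilted about 39.5°. In three views its detected edges mostly lie within about 3 px of the predicted pose and run parallel to it. It met the rest within about 1 mm of the expected height. That last check was by edge detection only, because I had used up my picture views.
- **Other things on the desk:** Picture comparison showed shifts of under 1 px. The small differences near the bottles, jar and brush look like changed shadows.

**What disagreed or went wrong:**
- The real fingertips sit about 35–39 mm behind the reported tool point. Because of this the first pinch on the rib closed on empty air, and the key had been held only near the top of its handle. I corrected for it before the second pinch.
- The gripper read about 19.6 mm on the 24 mm handle and 10 mm on the 12 mm rib.
- Setting the cover down briefly gave a wrist force of about 53 N, which I eased to about 12 N before letting go.
- A trial tilt of 39.5° ran into joint limits, so I gripped the rib with a 20° tilt instead. On the last retreat one joint (the third) read 1.42 rad, right at its limit.

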